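# Key a drive collar to its shaft flat and tighten the set screw

## Robot

A 6-joint arm with a two-finger parallel gripper is mounted at the origin on the work surface. World frame = base frame: x ahead of the robot, y to its left, z up, the work surface at z = 0. Lengths are in m, angles in degrees, forces in N, time in s.
With the tool pointing down it reaches from about 0.35 to 0.875 m from the base axis. Payload 4.2 kg.
Tool frame: the origin (TCP) lies between the finger pads; the fingertips stand 8 mm ahead of it and the grasp point (between the pads) lies 11 mm behind it; x points along the fingers, y is the direction in which the jaws open and shut, and the axes are right-handed (so a half turn about x gives the same grasp; the last joint's range is limited). The gripper opens to 87 mm and grips with 3 to 60 N. Pads are 19 mm wide; open, the fingers measure 117 mm over their backs; the gripper's body (75 mm by 190 mm) begins 51 mm behind the grasp point.
Start: joints at [-54.053, 22.042, 0.453, 0, -68.411, -14.817], TCP at [0.225, -0.583, 0.203] pointing down, gripper open.
Joint ranges: [-179.83, 179.83], [-69.29, 118.12], [-61.27, 80.66], [-181.25, 117.63], [-171.15, -9.14], [-177.46, 177.46]. Speed limits (degrees/s): [159.86, 159.86, 180, 180, 180, 180].

## Interface

Orientations are given as a 3x3 rotation matrix whose columns are the frame's x, y, z axes.
In Python, from station import r gives the robot as it stands. The module is installed in compiled form; this text tells all that it offers.
- The arm moves only by the tool move_arm, never from a script. Its argument "increments" is one flat list of numbers, 7 for each row, row after row: the turn, a rotation vector about the tool's x, y, z in degrees, then the shift along the tool's x, y, z in m, then the finger opening in m, from 0 to 0.087. A call has 1 to 12 rows; each row is the pose to reach, as a shift and turn from the pose commanded when the call began, along the tool's axes at that moment; what a row does not reach only later rows make up. A row lasts 1/12 s, in which the tool goes at most 41.7 mm and 7.16 degrees, less where a joint would pass 70% of its speed; a pose out of reach is approached as far as the arm can. A call with a gripper value outside its range is refused whole. The fingers move at their own pace and stop on an object; the grip force is fixed at half the most. Time passes only in rows, so rows that repeat a pose let the fingers close. It gives the time, the measured TCP pose, the force and the opening at its end, in the units of the state.
- r.sense(): the state, without advancing time (a new reading comes with each control period).
- r.capture(name): name is "side" or "top" or "wrist"; returns the picture (420x560x3 uint8, red, green, blue); there is no depth.
- r.calibration(name): a dict with "fx", "fy", "cx", "cy" (pixels), "rvec" (rotation vector, rad) and "tvec" (3), from world to camera coordinates, as OpenCV has them; the wrist camera has in their place "tool_from_camera" (4x4, takes a point from camera to tool coordinates, whose origin is the TCP and whose axes are the tool frame's). Camera axes: x right, y down, z forward; pixel columns grow to the right and rows downward; lengths in m; the calibration is good to about 2 mm. A picture is of the moment at which its call begins: read the wrist's pose just before it. calibration takes no time and is no camera call.
- r.finish_job(): hands the job in, once; it reports no verdict.
The state is a dict: "time_s": time; "joints": joint angles; "joint_velocities": joint speeds; "effort": joint torques, N m; "tcp_pos": TCP position; "ee_rot": TCP orientation; "wrist_force": force on the tool from outside, world axes, zero at the start; "moment": the same for the moment, N m; "gripper_width": opening from 0.0 (shut) to 1.0 (fully open).
Only numpy, scipy, OpenCV 4.12 (cv2) and the standard library are available. Lean on these libraries where they do the work, as an engineer would, in place of code of your own. Each camera call takes 0.05 s, during which the arm holds its last target.

## Task

On the little drive stand the steel collar has been left loose on the motor shaft: turn the collar until the sprung nose of its set screw drops onto the flat of the shaft, then tighten the set screw clockwise by its black bar head until it bears firmly on the flat. Do it hand-tight, feeling the torque: neither left on its spring nor forced, and never tightened against the round of the shaft. Let go at the end and leave the things lying round the stand where they are.

Things in the scene. Friction and masses are not known exactly. Their poses are not given: they have to be found in the camera images.
- stand: drive stand fixed to the bench: base plate 165 x 100 x 12 mm, finned grey motor block, bearing plate 22 mm thick, its top 127 mm up. x runs level along the shaft towards its free end, z up. Origin on the bench under the shaft axis, 15 mm beyond the bearing plate's face
- spindle: dark bearing nose, 48 mm across, with the steel output shaft in it. Origin on the shaft axis, 95 mm above the bench; x along the shaft to its free end, y level, z up. These axes do not turn with the shaft and do NOT tell where its flat is
- shaft_end (a point): centre of the shaft's free end, 70 mm from the spindle's origin. Shaft 32 mm in diameter with one flat along all its length, 14.3 mm from the axis (1.7 mm deep). The gearbox holds the shaft at a clock position that differs each time: the flat faces from 7 degrees to the spindle's -y side up to 32 degrees to its +y side of straight up. It shows on this end and can be felt (this point's axes do not tell it)
- collar_center (a point): middle of the collar (dark steel ring 58 mm across, 24 mm wide), on the shaft axis 20 mm from the spindle's origin. It turns with the screw about x, along the shaft; z points out along the screw. At the start the screw leans 43 to 55 degrees from upright to the spindle's -y side: it must go up towards +y. It turns at 0.05 N m
- screw_seat (a point): point of the collar 29 mm from the shaft axis, where the screw enters; axes as collar_center. When the nose reaches the flat the collar snaps 10 to 30 degrees ahead by itself, to within some 8 degrees of the flat; to push it on out of the flat takes 0.2 N m (3 to 4 N at the head)
- knob: black bar head of the set screw: 40 mm long (x), 12 mm thick (y), 18 mm high (z, outwards along the screw); origin in its middle, about 60 mm from the shaft axis, on a 9 mm stem. At the start the bar lies within 0.45 rad of the shaft's direction. Clockwise seen from outside tightens, 3.5 mm inwards a radian, 0.7 to 2.9 rad in all, different each time. It stays where left (thread friction 0.16 N m)
- nose: sprung ball nose, 8 mm across, of the set screw, hidden in the collar; origin at its innermost point: 16 mm from the shaft axis on the round, 14.3 on the flat. The spring (16 to 25 N) gives a nearly even torque at the head (up 0.015 N m a radian); squeezed home, it is solid and the torque climbs 0.25 N m a radian. Tight is 0.06 to 0.12 N m above the even torque (0.31 to 0.37 while turning), 0.15 above is too much
- motor_a: small loose geared motor, a steel box 36 x 30 x 24 mm with a brass nose, lying beside the stand; origin under its centre. A bystander: leave it alone
- spare_collar: spare plain collar, a loose steel ring 52 mm across and 16 mm high lying flat beyond the shaft's free end; origin under its centre. A bystander: leave it alone
- parts_cup: small open plastic dish 70 x 70 x 25 mm beside the stand; origin under its centre. A bystander: leave it alone
There are look-alikes about, which are no part of the job. What is shaped like the stand but green, pink or red is not meant.

How it is judged (in metres and radians):
On the way, in this order (a step that is already met when the one before it is completed fails the run):
1. the set screw's nose has dropped onto the shaft's flat (nose within 14.9 mm of the shaft axis) (z of nose in the frame of collar_center below 0.0149 m), for 0.3 s.
2. the screw bears firmly on the flat, beyond what its spring gives (over 35 N) (z of nose in the frame of collar_center below 0.0149 m and contact force between nose and spindle above 35 N), for 0.3 s.
At the end, for the whole second after the job is handed in: the set screw's nose sits on the shaft's flat (innermost point less than 14.9 mm from the shaft axis; 16 mm on the round) and bears on it with 35 to 75 N (its spring alone gives at most 25 N); the head is at rest and let go (all of step 2 and contact force between nose and spindle below 75 N and linear speed of knob below 0.01 m/s); the robot touches nothing.
It fails at once if the screw is overtightened: its nose bears on the shaft with more than 75 N (contact force between nose and spindle above 75 N).
It fails at once if the screw is tightened against the round of the shaft (over 55 N with the nose more than 15.2 mm from the axis) (contact force between nose and spindle above 55 N and z of nose in the frame of collar_center above 0.0152 m).
It fails at once if the motor beside the stand is moved by more than 25 mm (distance of motor_a from where it was at the start of the episode above 0.025 m).
It fails at once if the spare collar beside the stand is moved by more than 25 mm (distance of spare_collar from where it was at the start of the episode above 0.025 m).
It fails at once if the parts cup beside the stand is moved by more than 25 mm (distance of parts_cup from where it was at the start of the episode above 0.025 m).
It also fails if it takes over 72 s, if anything falls off the work surface, if the arm or the gripper's body presses on something with over 40 N, if the wrist force passes 120 N, or if a joint passes its speed limit or range.

## Working session

There is one attempt and no reset: what is moved stays moved. The work goes in short steps, Python scripts to look and compute and a tool call to move; the robot and the scene stay as the last step left them, time stands still between calls to the robot, and variables do not carry over. Pictures are saved under pics/ and viewed, and the job is handed in when it is done.

Besides the shell and the picture viewer there is one more tool, called after "Emit:" as a command line: name --argument value ..., lists and objects as JSON in quotes. move_arm: Moves the arm, as the interface text tells. Its arguments: {"type":"object","properties":{"increments":{"type":"array","items":{"type":"number"}}},"required":["increments"]}

```bash
mkdir -p pics && python3 - <<'E'
from station import r
import cv2
print(r.sense())
for n in ["side","top","wrist"]:
    im=r.capture(n); cv2.imwrite(f"pics/{n}0.png",im[:,:,::-1]); print(n,r.calibration(n))
E
```

```text
{'time_s': 0.0, 'joints': array([-5.40535170e+01,  2.20897104e+01,  3.79483766e-01, -3.02040067e-02,
       -6.84136989e+01, -1.48148598e+01]), 'joint_velocities': array([-0.03294631,  0.01188345, -0.08097043, -0.09692525,  0.01135557,
        0.03924745]), 'effort': array([-9.86023078e-04, -3.90658414e+01,  1.87407249e+01,  4.21989441e+00,
        1.09857885e-02, -1.84609767e-04]), 'tcp_pos': array([ 0.2250793 , -0.58235006,  0.20176559]), 'ee_rot': array([[-8.72823301e-04, -3.60329308e-01,  9.32824757e-01],
       [ 2.03873033e-03,  9.32822533e-01,  3.60330356e-01],
       [-9.99997541e-01,  2.21628286e-03, -7.95749512e-05]]), 'wrist_force': array([-0.21716465, -0.02860858,  1.33421222]), 'moment': array([-0.03058378,  0.01104838, -0.05793611]), 'gripper_width': 1.0005815700902303}
side {'fx': 409.3433343024621, 'fy': 409.3433343024621, 'cx': 282.03704078650196, 'cy': 210.95216207141453, 'rvec': array([ 0.09947562, -2.72644603,  1.52962841]), 'tvec': array([0.45156408, 0.09214334, 1.06717578])}
top {'fx': 419.54158922549294, 'fy': 419.54158922549294, 'cx': 276.8894024354931, 'cy': 206.4216665947278, 'rvec': array([ 2.2041803 , -2.16095236,  0.12072838]), 'tvec': array([0.05394975, 0.45226742, 0.97201466])}
wrist {'fx': 325.6017470658771, 'fy': 325.6017470658771, 'cx': 283.9136505252801, 'cy': 214.23212111949633, 'tool_from_camera': array([[-8.89211610e-04, -2.79613475e-01,  9.60112240e-01,
        -1.82033059e-01],
       [ 9.99999604e-01, -2.17782166e-04,  8.62728747e-04,
         8.14103697e-04],
       [-3.21352595e-05,  9.60112627e-01,  2.79613558e-01,
        -7.63057732e-02],
       [ 0.00000000e+00,  0.00000000e+00,  0.00000000e+00,
         1.00000000e+00]])}
```

View pics/side0.png

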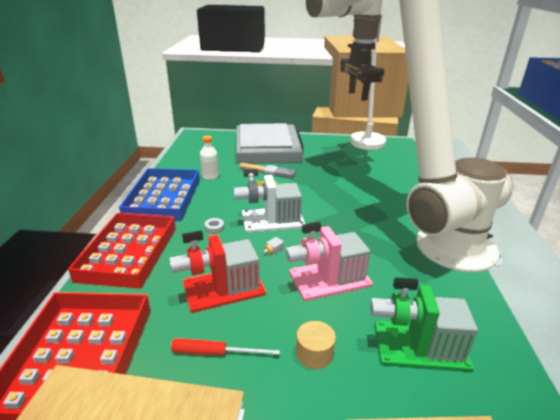

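View pics/top0.png

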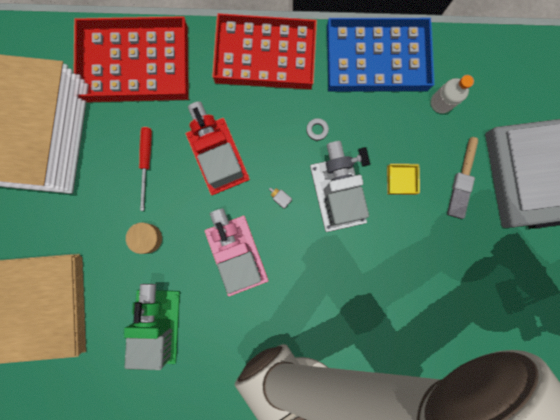

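View pics/wrist0.png

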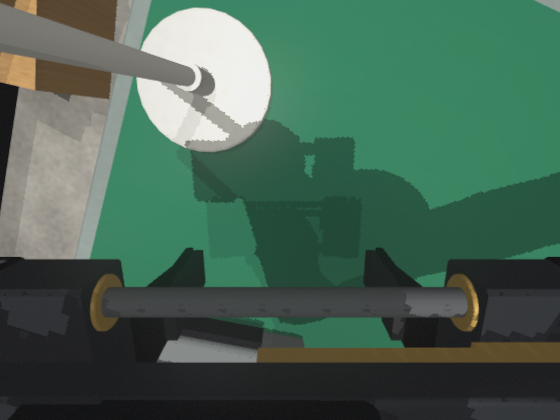

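The top view shows the white/grey stand near (343,190), its knob at (364,157), the spare collar at (317,129), the cup at (404,179) and the motor at (281,197). Next I zoom in and measure.

```bash
cat > h.py <<'E'
import numpy as np, cv2
from station import r
def cam(n):
    c=r.calibration(n)
    K=np.array([[c['fx'],0,c['cx']],[0,c['fy'],c['cy']],[0,0,1]])
    if n=='wrist':
        s=r.sense(); T=np.eye(4); T[:3,:3]=s['ee_rot']; T[:3,3]=s['tcp_pos']
        M=np.linalg.inv(T@c['tool_from_camera']); R=M[:3,:3]; t=M[:3,3]
    else:
        R=cv2.Rodrigues(c['rvec'])[0]; t=c['tvec']
    return K,R,t
def ray(C,uv):
    K,R,t=C; d=R.T@np.linalg.solve(K,np.array([uv[0],uv[1],1.])); return -R.T@t,d/np.linalg.norm(d)
def plane(C,uv,z):
    o,d=ray(C,uv); return o+d*(z-o[2])/d[2]
def proj(C,P):
    K,R,t=C; p=K@(R@np.asarray(P,float)+t); return p[:2]/p[2]
def tri(rays):
    A=np.zeros((3,3));b=np.zeros(3)
    for o,d in rays:
        Q=np.eye(3)-np.outer(d,d);A+=Q;b+=Q@o
    p=np.linalg.solve(A,b); return p,[np.linalg.norm((np.eye(3)-np.outer(d,d))@(p-o)) for o,d in rays]
E
python3 - <<'E'
import cv2
a=cv2.imread('pics/top0.png')[120:240,290:430]; b=cv2.imread('pics/side0.png')[160:240,220:320]
cv2.imwrite('pics/topz.png',cv2.resize(a,None,fx=5,fy=5,interpolation=cv2.INTER_CUBIC)[:600])
cv2.imwrite('pics/sidez.png',cv2.resize(b,None,fx=7,fy=7,interpolation=cv2.INTER_CUBIC))
E
```

```text
(no output)
```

View pics/topz.png

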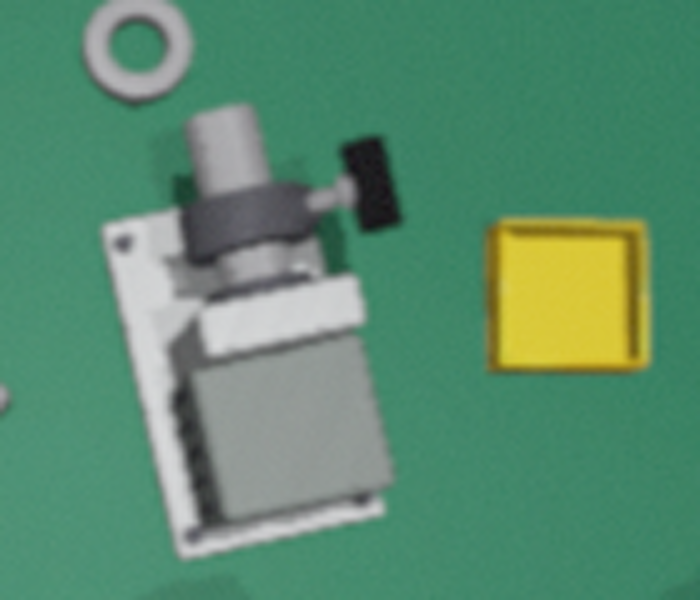

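View pics/sidez.png

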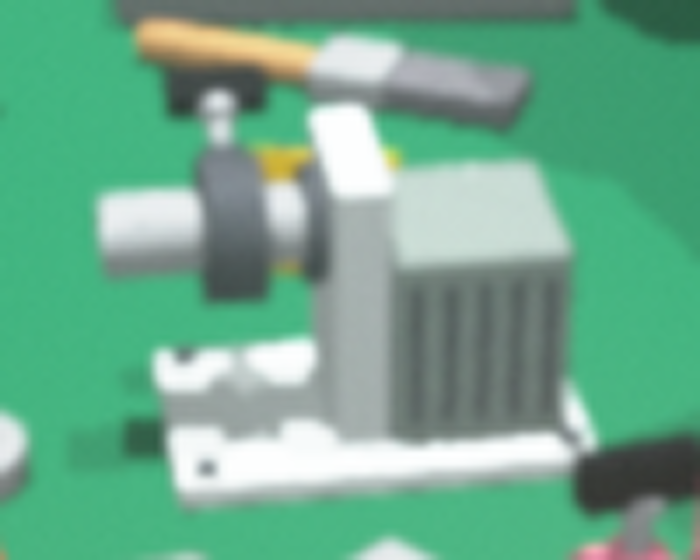

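```bash
python3 - <<'E'
from h import *
T=cam('top');S=cam('side')
t=lambda u,v:(290+u/5,120+v/5)
s=lambda u,v:(220+u/7,160+v/7)
print('cams',ray(T,(0,0))[0],ray(S,(0,0))[0])
FL,RL,RR=[plane(T,t(*p),.012) for p in [(103,225),(183,557),(385,515)]]
print(FL,RL,RR,np.linalg.norm(FL-RL),np.linalg.norm(RR-RL))
a=FL-RL; b=RR-RL
print('yaw',np.degrees(np.arctan2(a[1],a[0])),np.degrees(np.arctan2(b[1],b[0])))
for p in [(198,313),(359,277),(367,325),(208,357)]: print('bp',plane(T,t(*p),.127))
print('kn', tri([ray(T,t(371,184)),ray(S,s(217,92))]))
for p in [(342,147),(383,138),(402,222),(362,231)]: print(plane(T,t(*p),.15))
print('cup',plane(T,t(570,297),.012),'ring',plane(T,t(138,48),.012),'motor',plane(T,(283,199),.02))
# shaft end centre by tri
print('end', tri([ray(T,t(222,112)),ray(S,s(103,235))]))
E
```

```text
cams [0.35939732 0.07998577 1.00831778] [0.40907542 0.88953375 0.62661923]
[ 0.55384521 -0.01662612  0.012     ] [ 0.39469858 -0.0565676   0.012     ] [ 0.41660993 -0.15303625  0.012     ] 0.1640822025402735 0.09892577493148502
yaw 14.08869168325925 -77.20327098629622
bp [ 0.49438752 -0.04637101  0.127     ]
bp [ 0.51139203 -0.11509811  0.127     ]
bp [ 0.49080115 -0.11852129  0.127     ]
bp [ 0.47562361 -0.05076394  0.127     ]
kn (array([ 0.55005776, -0.12048371,  0.12584647]), [np.float64(0.0019508922140142808), np.float64(0.0019508922140142142)])
[ 0.56220089 -0.10286509  0.15      ]
[ 0.56643058 -0.12006772  0.15      ]
[ 0.5309992  -0.12798584  0.15      ]
[ 0.52682171 -0.11125645  0.15      ]
cup [ 0.52372218 -0.24280728  0.012     ] ring [ 0.64145085 -0.03266409  0.012     ] motor [0.46910907 0.04873817 0.02      ]
end (array([ 0.58774951, -0.06143152,  0.09234475]), [np.float64(0.002623287472995065), np.float64(0.002623287472995239)])
```

```bash
cat >> h.py <<'E'
from scipy.spatial.transform import Rotation as Rn
YAW=np.radians(13.4)
XS=np.array([np.cos(YAW),np.sin(YAW),0]);YS=np.array([-np.sin(YAW),np.cos(YAW),0]);ZS=np.array([0,0,1.])
CC=np.array([0.537,-0.0725,0.095])  # collar centre
def toS(P): d=np.asarray(P)-CC; return np.array([d@XS,d@YS,d@ZS])
def toW(p): return CC+p[0]*XS+p[1]*YS+p[2]*ZS
def target(th,R,spin=0.,dx=0.):
    t=np.radians(th); o=np.sin(t)*YS+np.cos(t)*ZS; tg=np.cos(t)*YS-np.sin(t)*ZS
    M=np.column_stack([-o,tg,XS])@Rn.from_rotvec([np.radians(spin),0,0]).as_matrix()
    return CC+R*o+dx*XS,M
def inc(P,M):
    s=r.sense(); A=s['ee_rot']; rv=Rn.from_matrix(A.T@M).as_rotvec(degrees=True); d=A.T@(np.asarray(P)-s['tcp_pos'])
    return np.round(rv,2),np.round(d,4)
def state():
    s=r.sense(); A=s['ee_rot']; p=toS(s['tcp_pos'])
    o=-A[:,0]; th=np.degrees(np.arctan2(o@YS,o@ZS))
    print('t',round(s['time_s'],2),'tcpS mm',np.round(p*1e3,1),'Rth',round(1e3*np.hypot(p[1],p[2]),1),round(np.degrees(np.arctan2(p[1],p[2])),1),'toolth',round(th,1),'xerr',round(np.degrees(np.arcsin(o@XS)),1),
     'spin',round(np.degrees(np.arctan2(-A[:,1]@XS, A[:,2]@XS)),1),'j',np.round(s['joints'],1),'w',round(s['gripper_width']*87,1),'F tool',np.round(A.T@s['wrist_force'],2),'M tool',np.round(A.T@s['moment'],3))
    return s
E
python3 - <<'E'
from h import *
state()
P,M=target(-40,.152)
print(P,inc(P,M))
E
```

```text
t 0.15 tcpS mm [-421.5 -423.9  107. ] Rth 437.2 -75.8 toolth -0.1 xerr 0.0 spin 7.7 j [-54.1  22.1   0.4  -0.  -68.4 -14.8] w 87.1 F tool [ 1.23  0.64 -0.36] M tool [ 0.022  0.015 -0.012]
[ 0.55964263 -0.16754382  0.21143876] (array([ 7.4 , -2.71, 39.85]), array([-0.009 ,  0.2666,  0.4616]))
```

Emit:
move_arm --increments '[0, 0, 0, -0.06, 0.02, 0.04, 0.06, 0, 0, 0, -0.06, 0.04, 0.08, 0.06, 2, 0, 5, -0.06, 0.06, 0.12, 0.06, 3, 0, 10, -0.06, 0.08, 0.15, 0.06, 4, -1, 15, -0.06, 0.1, 0.19, 0.06, 5, -1, 20, -0.06, 0.12, 0.22, 0.06, 6, -2, 25, -0.06, 0.14, 0.25, 0.06, 6, -2, 28, -0.06, 0.16, 0.28, 0.06, 7, -2, 32, -0.06, 0.18, 0.31, 0.06, 7, -2, 36, -0.06, 0.2, 0.34, 0.06, 7, -2.5, 39, -0.06, 0.22, 0.37, 0.06, 7.4, -2.7, 39.8, -0.06, 0.235, 0.4, 0.06]'

```text
time_s: 1.15
tcp_pos: [0.5145, -0.218, 0.261]
ee_rot: [[-0.151, -0.175, 0.973], [0.627, 0.744, 0.231], [-0.764, 0.645, -0.002]]
wrist_force: [0.2, 0.5, 0.0]
gripper_width: 0.689
```

```bash
sed -i 's/arctan2(-A\[:,1\]@XS/arctan2(A[:,1]@XS/' h.py && python3 - <<'E'
from h import *
state()
P,M=target(-40,.152)
print(P,inc(P,M))
im=r.capture('wrist'); cv2.imwrite('pics/w1.png',im[:,:,::-1])
E
```

```text
t 1.15 tcpS mm [ -55.6 -136.3  166. ] Rth 214.8 -39.4 toolth -40.2 xerr 0.1 spin 0.1 j [ -25.7   30.2   22.6  -31.6 -107.7  -53.9] w 59.9 F tool [0.3  0.36 0.32] M tool [ 1.000e-03 -5.100e-02 -1.427e+00]
[ 0.55964263 -0.16754382  0.21143876] (array([-0.11, -0.08, -0.16]), array([ 0.0627, -0.0023,  0.0557]))
```

View pics/w1.png

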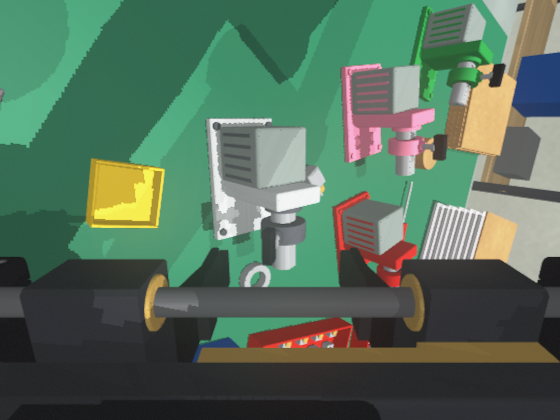

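```bash
python3 - <<'E'
from h import *
W=cam('wrist')
print('knob',proj(W,[.55,-.1205,.126]),'cc',proj(W,CC),'end',proj(W,toW([.05,0,0])))
s=r.sense()
for d in (0,-.011,.008): print(proj(W,s['tcp_pos']+d*s['ee_rot'][:,0]))
T=cam('top')
for n in('top','side'):
    im=r.capture(n)[:,:,::-1]
    im=im[100:240,280:440] if n=='top' else im[140:240,210:330]
    cv2.imwrite(f'pics/{n}1.png',cv2.resize(im,None,fx=4,fy=4,interpolation=cv2.INTER_CUBIC))
E
```

```text
knob [261.56038102 240.77278771] cc [278.50314584 224.02734804] end [278.54344395 260.24119666]
[282.32815877 251.99178241]
[282.25625985 259.55566763]
[282.37575551 246.98452638]
```

View pics/top1.png

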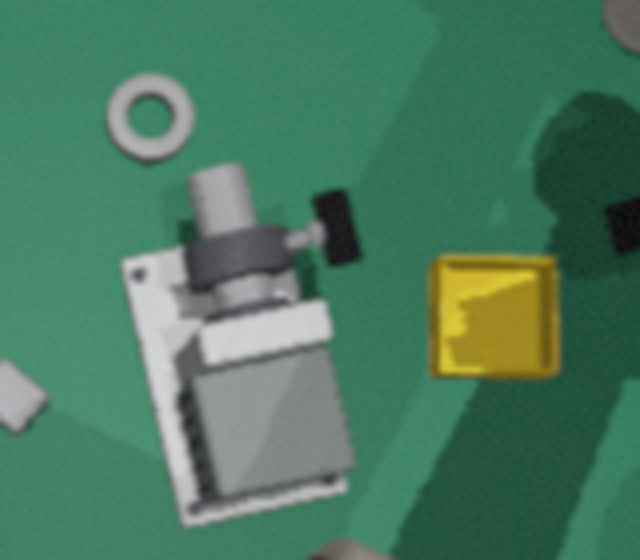

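View pics/side1.png

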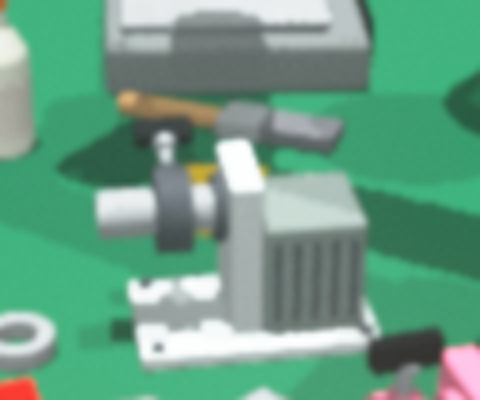

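```bash
python3 - <<'E'
import cv2
from h import *
im=cv2.imread('pics/w1.png')[170:300,190:350]
cv2.imwrite('pics/w1z.png',cv2.resize(im,None,fx=4.5,fy=4.5,interpolation=cv2.INTER_CUBIC))
T=cam('top');s=r.sense(); print(proj(T,s['tcp_pos']))
E
```

```text
[434.57916568 162.63079988]
```

View pics/w1z.png

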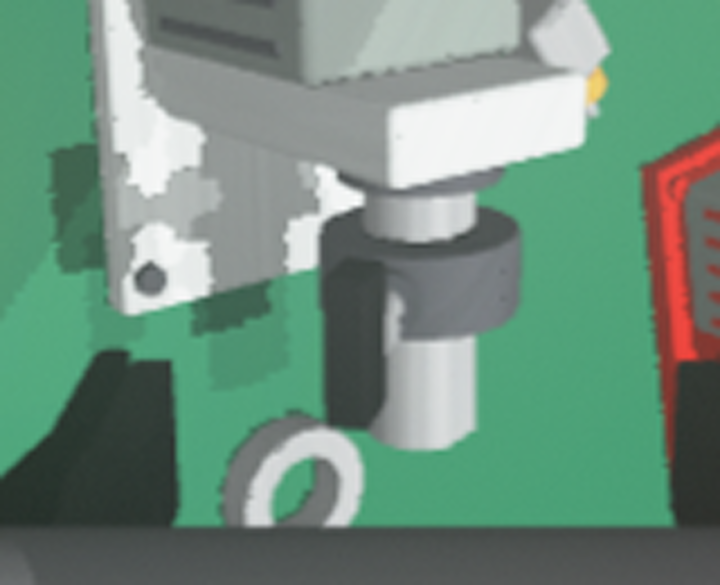

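```bash
python3 - <<'E'
from h import *
T=cam('top');S=cam('side');W=cam('wrist')
rs=[ray(T,(364.25,157)),ray(S,(250.75,173.3)),ray(W,(190+357/4.5,170+345/4.5))]
for k in ([0,1],[0,2],[1,2],[0,1,2]):
    p,e=tri([rs[i] for i in k]); q=toS(p); print(k,p,np.round(e,4),np.round(q*1e3,1),'lean',np.degrees(np.arctan2(q[1],q[2])),np.hypot(q[1],q[2]))
# collar check: centre of bearing plate front top edge in wrist and collar
print('plate top front corners', [proj(W,toW([-.035,y,.032])) for y in(-.035,.035)], 'px', (190+388/4.5,170+187/4.5),(190+585/4.5,170+145/4.5))
print('end bottom', proj(W,toW([.05,0,0])),'cc',proj(W,CC))
E
```

```text
[0, 1] [ 0.55030573 -0.12077199  0.12509013] [0.0014 0.0014] [  1.8 -50.   30.1] lean -58.981308630166076 0.05839142154776034
[0, 2] [ 0.55047063 -0.11895561  0.13346408] [0.0005 0.0005] [  2.3 -48.3  38.5] lean -51.47499889910008 0.06175435583725643
[1, 2] [ 0.55023642 -0.11502906  0.12832923] [0.0022 0.0022] [  3.  -44.4  33.3] lean -53.12996646531102 0.05554854647355663
[0, 1, 2] [ 0.55035792 -0.11768204  0.12892752] [0.0022 0.0031 0.0026] [  2.5 -47.   33.9] lean -54.20346391792552 0.05800482723118305
plate top front corners [array([274.97896099, 210.4718519 ]), array([318.89877573, 200.99361059])] px (276.22222222222223, 211.55555555555554) (320.0, 202.22222222222223)
end bottom [280.96806996 262.85688663] cc [280.9596344  227.04097784]
```

```bash
python3 - <<'E'
from h import *
for R,dx in ((.16,.001),(.11,.001),(.052,.001)):
    print(inc(*target(-45,R,0,dx)))
E
```

```text
(array([ 0.1 , -0.16,  5.07]), array([ 0.0559, -0.0167,  0.0567]))
(array([ 0.1 , -0.16,  5.07]), array([ 0.1058, -0.0123,  0.0568]))
(array([ 0.1 , -0.16,  5.07]), array([ 0.1635, -0.0072,  0.057 ]))
```

Emit:
move_arm --increments '[0, 0, 2, 0.02, -0.008, 0.02, 0.06, 0, 0, 4, 0.04, -0.013, 0.04, 0.06, 0.1, -0.16, 5, 0.056, -0.017, 0.057, 0.06, 0.1, -0.16, 5, 0.075, -0.015, 0.057, 0.06, 0.1, -0.16, 5, 0.09, -0.0135, 0.057, 0.06, 0.1, -0.16, 5, 0.106, -0.012, 0.057, 0.06, 0.1, -0.16, 5, 0.106, -0.012, 0.057, 0.06]'

```text
time_s: 1.88
tcp_pos: [0.5537, -0.1478, 0.1719]
ee_rot: [[-0.164, -0.16, 0.973], [0.689, 0.688, 0.229], [-0.706, 0.708, -0.003]]
wrist_force: [-0.9, 0.5, 0.8]
gripper_width: 0.69
```

```bash
cat > look.py <<'E'
import sys
from h import *
k=sys.argv[1]
s=state()
out=[]
for n,(a,b,c,d) in {'wrist':(120,330,140,420),'top':(110,215,310,450),'side':(140,230,210,330)}.items():
    im=r.capture(n)[:,:,::-1][a:b,c:d]; out.append(cv2.resize(im,(400,300),interpolation=cv2.INTER_CUBIC))
cv2.imwrite(f'pics/L{k}.png',np.vstack([np.hstack(out[:2]),np.hstack([out[2],np.zeros_like(out[2])])]))
E
python3 look.py 2; python3 -c "
from h import *
print(inc(*target(-45,.052,0,.001)))"
```

```text
t 1.88 tcpS mm [ -1.2 -77.2  76.9] Rth 109.0 -45.1 toolth -45.1 xerr 0.0 spin 0.2 j [-21.1  35.5  17.7 -36.3 -99.6 -53. ] w 60.0 F tool [-0.05  1.02 -0.73] M tool [ 0.008  0.081 -1.472]
(array([-0.07,  0.21,  0.23]), array([0.0609, 0.0007, 0.0008]))
```

View pics/L2.png

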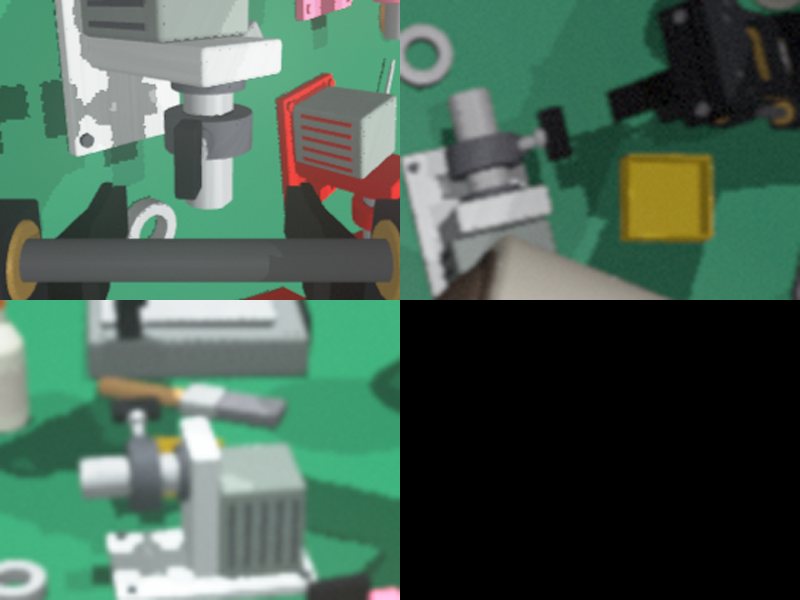

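Emit:
move_arm --increments '[0, 0.1, 0, 0.015, 0, 0.0005, 0.06, 0, 0.2, 0.2, 0.03, 0, 0.001, 0.06, 0, 0.2, 0.2, 0.045, 0, 0.001, 0.06, 0, 0.2, 0.2, 0.061, 0.0007, 0.001, 0.06, 0, 0.2, 0.2, 0.061, 0.0007, 0.001, 0.06]'

```text
time_s: 2.45
tcp_pos: [0.5457, -0.1056, 0.1304]
ee_rot: [[-0.166, -0.161, 0.973], [0.69, 0.686, 0.231], [-0.705, 0.709, -0.003]]
wrist_force: [-0.2, -0.8, -0.8]
gripper_width: 0.689
```

```bash
python3 look.py 3; python3 -c "
from h import *
for th in (-40,-35,-30,-25,-20,-15,-10,-5): print(th,*inc(*target(th,.052,0,.001)))"
```

```text
t 2.45 tcpS mm [  0.8 -34.3  35.4] Rth 49.3 -44.1 toolth -45.2 xerr 0.1 spin 0.1 j [-18.1  35.4  11.3 -37.2 -93.  -51.3] w 59.9 F tool [ 0.05 -1.03 -0.35] M tool [-0.006  0.052 -1.508]
-40 [-0.02  0.04 -4.94] [ 0.0005  0.0044 -0.0008]
-35 [-0.03  0.04 -9.94] [ 0.0011  0.0089 -0.0008]
-30 [ -0.03   0.04 -14.94] [ 0.0021  0.0133 -0.0008]
-25 [ -0.03   0.04 -19.94] [ 0.0034  0.0177 -0.0008]
-20 [ -0.03   0.04 -24.94] [ 0.0052  0.0218 -0.0008]
-15 [ -0.03   0.04 -29.94] [ 0.0073  0.0259 -0.0008]
-10 [-3.000e-02  4.000e-02 -3.494e+01] [ 0.0097  0.0297 -0.0008]
-5 [-4.000e-02  3.000e-02 -3.994e+01] [ 0.0124  0.0333 -0.0008]
```

View pics/L3.png

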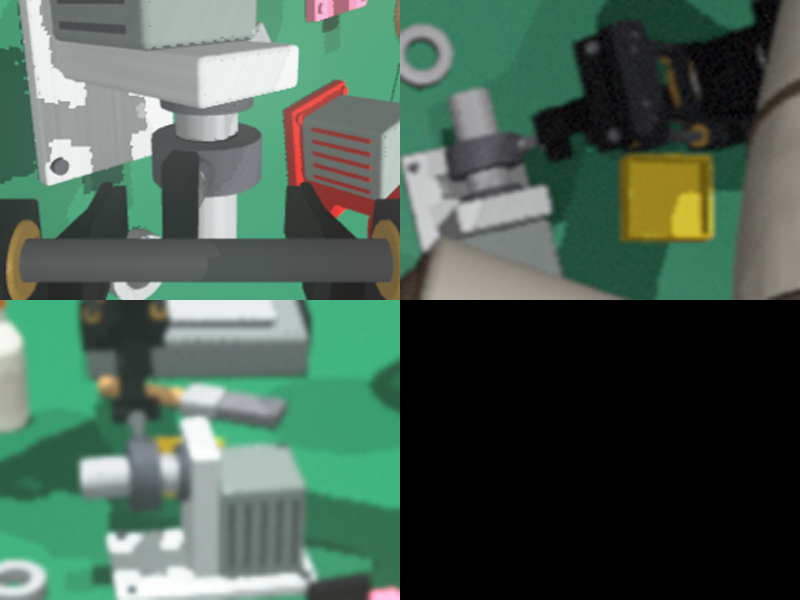

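Emit:
move_arm --increments '[0, 0, -5, 0.0005, 0.0044, -0.0008, 0.06, 0, 0, -10, 0.0011, 0.0089, -0.0008, 0.06, 0, 0, -15, 0.0021, 0.0133, -0.0008, 0.06, 0, 0, -18, 0.0028, 0.0159, -0.0008, 0.06, 0, 0, -20, 0.0034, 0.0177, -0.0008, 0.06, 0, 0, -20, 0.0034, 0.0177, -0.0008, 0.06]'

```text
time_s: 3.1
tcp_pos: [0.5433, -0.0918, 0.1442]
ee_rot: [[-0.095, -0.213, 0.972], [0.41, 0.882, 0.233], [-0.907, 0.421, 0.003]]
wrist_force: [-0.4, -0.5, 0.4]
gripper_width: 0.688
```

```bash
python3 look.py 4; python3 -c "
from h import *
for th in (-22,-20,-18,-16,-14,-12,-10,-8,-5): print(th,*inc(*target(th,.052,0,.001)))"
```

```text
t 3.1 tcpS mm [  1.7 -20.2  49.2] Rth 53.2 -22.4 toolth -24.9 xerr -0.1 spin -0.2 j [ -7.7  25.3   1.1 -23.9 -76.4 -60.9] w 59.8 F tool [-0.51 -0.21 -0.53] M tool [-0.009  0.003 -0.835]
-22 [-0.07  0.01 -3.07] [-0.0006  0.0023 -0.    ]
-20 [-0.07  0.01 -5.07] [-0.0005  0.0041 -0.    ]
-18 [-0.07  0.01 -7.07] [-0.0003  0.0059 -0.    ]
-16 [-0.07  0.01 -9.07] [-0.      0.0077 -0.    ]
-14 [-7.000e-02  1.000e-02 -1.107e+01] [ 0.0003  0.0095 -0.    ]
-12 [-7.000e-02  1.000e-02 -1.307e+01] [ 0.0007  0.0113 -0.    ]
-10 [-7.000e-02  1.000e-02 -1.507e+01] [ 0.0011  0.013  -0.    ]
-8 [ -0.07   0.   -17.07] [ 0.0016  0.0148 -0.    ]
-5 [ -0.07   0.   -20.07] [ 0.0025  0.0174 -0.    ]
```

View pics/L4.png

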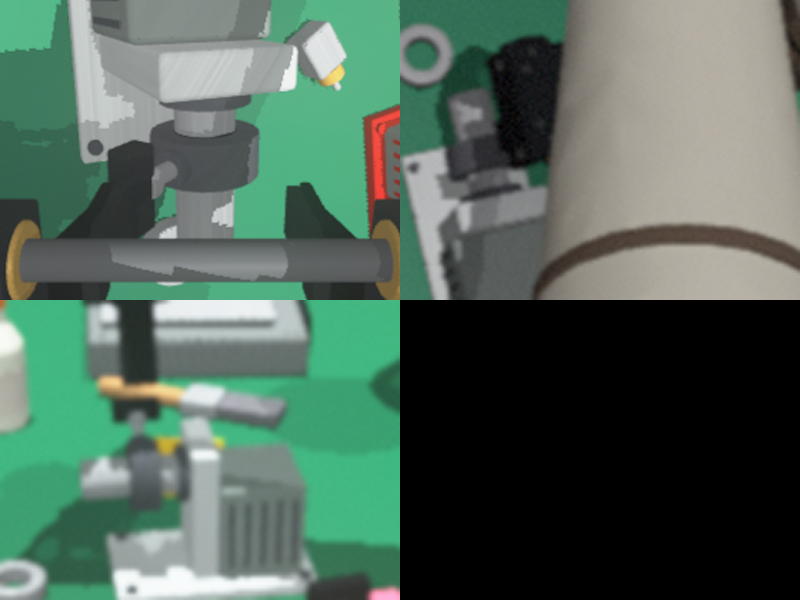

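Emit:
move_arm --increments '[0, 0, -3, -0.0006, 0.0023, 0, 0.06, 0, 0, -5, -0.0005, 0.0041, 0, 0.06, 0, 0, -7, -0.0003, 0.0059, 0, 0.06, 0, 0, -9, 0, 0.0077, 0, 0.06, 0, 0, -9, 0, 0.0077, 0, 0.06, 0, 0, -9, 0, 0.0077, 0, 0.06]'

```text
time_s: 3.75
tcp_pos: [0.5409, -0.0859, 0.1442]
ee_rot: [[-0.066, -0.221, 0.973], [0.27, 0.935, 0.231], [-0.961, 0.278, -0.002]]
wrist_force: [0.6, -0.2, 0.2]
gripper_width: 0.69
```

```bash
cat > lw.py <<'E'
import sys
from h import *
s=state()
im=r.capture('wrist')[:,:,::-1][110:330,140:420]; cv2.imwrite(f'pics/W{sys.argv[1]}.png',cv2.resize(im,None,fx=2,fy=2,interpolation=cv2.INTER_CUBIC))
for th in map(float,sys.argv[2:]): print(th,*inc(*target(th,.052,0,.001)))
E
python3 lw.py 5 -14 -12 -10 -8 -6 -4
```

```text
t 3.75 tcpS mm [  0.7 -13.9  49.2] Rth 51.1 -15.8 toolth -16.1 xerr 0.1 spin 0.1 j [ -2.1  21.8  -4.4 -16.6 -69.1 -67.9] w 60.0 F tool [-0.27 -0.26  0.59] M tool [ 0.005 -0.032 -0.583]
-14.0 [-0.11 -0.08 -2.13] [-0.0009  0.0019  0.0003]
-12.0 [-0.11 -0.09 -4.13] [-0.0008  0.0037  0.0003]
-10.0 [-0.1  -0.09 -6.13] [-0.0006  0.0055  0.0003]
-8.0 [-0.1  -0.09 -8.13] [-0.0004  0.0073  0.0003]
-6.0 [ -0.1   -0.09 -10.13] [-0.0001  0.0091  0.0003]
-4.0 [ -0.1   -0.09 -12.13] [0.0003 0.0109 0.0003]
```

View pics/W5.png

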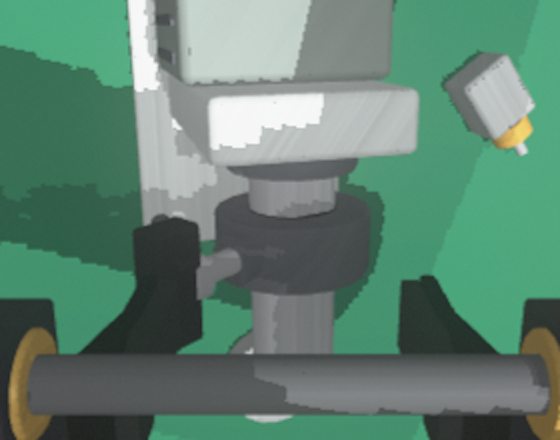

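Emit:
move_arm --increments '[0, 0, -2, -0.0009, 0.0019, 0.0003, 0.06, 0, 0, -4, -0.0008, 0.0037, 0.0003, 0.06, 0, 0, -6, -0.0006, 0.0055, 0.0003, 0.06, 0, 0, -6, -0.0006, 0.0055, 0.0003, 0.06, 0, 0, -6, -0.0006, 0.0055, 0.0003, 0.06]'

```text
time_s: 4.22
tcp_pos: [0.5399, -0.0806, 0.1463]
ee_rot: [[-0.042, -0.227, 0.973], [0.171, 0.958, 0.231], [-0.984, 0.176, -0.002]]
wrist_force: [-0.5, 0.5, 0.1]
gripper_width: 0.692
```

```bash
python3 lw.py 6 -8 -6 -4 -2 0 2
```

```text
t 4.22 tcpS mm [ 0.9 -8.6 51.3] Rth 52.0 -9.5 toolth -10.1 xerr 0.1 spin 0.1 j [  2.1  19.7  -8.3 -11.  -64.5 -73.8] w 60.2 F tool [ 0.03  0.59 -0.37] M tool [-0.034  0.017 -0.39 ]
-8.0 [-0.09 -0.09 -2.13] [ 0.0001  0.0016 -0.    ]
-6.0 [-0.09 -0.09 -4.13] [ 0.0002  0.0034 -0.    ]
-4.0 [-0.09 -0.09 -6.13] [ 0.0003  0.0052 -0.    ]
-2.0 [-0.08 -0.09 -8.13] [ 0.0006  0.007  -0.    ]
0.0 [ -0.08  -0.09 -10.13] [ 0.0009  0.0088 -0.    ]
2.0 [ -0.08  -0.1  -12.13] [ 0.0012  0.0106 -0.    ]
```

View pics/W6.png

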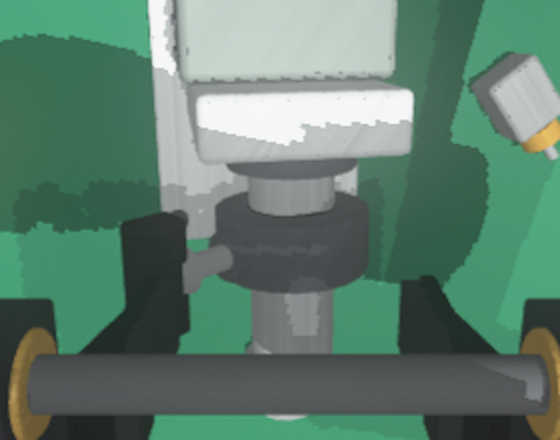

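Emit:
move_arm --increments '[0, 0, -2, 0.0001, 0.0016, 0, 0.06, 0, 0, -4, 0.0002, 0.0034, 0, 0.06, 0, 0, -6, 0.0003, 0.0052, 0, 0.06, 0, 0, -6, 0.0003, 0.0052, 0, 0.06, 0, 0, -6, 0.0003, 0.0052, 0, 0.06]'

```text
time_s: 4.68
tcp_pos: [0.5387, -0.0755, 0.147]
ee_rot: [[-0.018, -0.231, 0.973], [0.07, 0.97, 0.231], [-0.997, 0.072, -0.002]]
wrist_force: [-0.3, -0.3, 0.3]
gripper_width: 0.69
```

```bash
python3 lw.py 7 -2 0 2 4 6
```

```text
t 4.68 tcpS mm [ 0.9 -3.3 52. ] Rth 52.1 -3.7 toolth -4.1 xerr 0.1 spin 0.0 j [  6.5  17.9 -12.7  -4.7 -60.1 -80.7] w 60.0 F tool [-0.36 -0.23 -0.36] M tool [ 0.01  -0.023 -0.113]
-2.0 [-0.07 -0.08 -2.13] [ 0.0002  0.0018 -0.0001]
0.0 [-0.07 -0.08 -4.13] [ 0.0003  0.0036 -0.0001]
2.0 [-0.07 -0.08 -6.13] [ 0.0005  0.0054 -0.0001]
4.0 [-0.07 -0.09 -8.13] [ 0.0007  0.0072 -0.0001]
6.0 [ -0.06  -0.09 -10.13] [ 0.001   0.009  -0.0001]
```

View pics/W7.png

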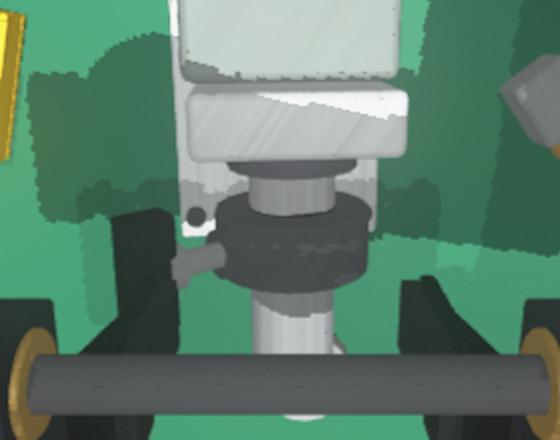

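```bash
cat > ang.py <<'E'
import sys
from h import *
W=cam('wrist')
a=list(map(float,sys.argv[1:]))
for x,u,v in zip(a[::3],a[1::3],a[2::3]):
    o,d=ray(W,(140+u/2,110+v/2)); so=toS(o); sd=np.array([d@XS,d@YS,d@ZS]); p=so+sd*(x/1e3-so[0])/sd[0]
    print(x,u,v,'r',round(1e3*np.hypot(p[1],p[2]),1),'lean',round(np.degrees(np.arctan2(p[1],p[2])),1),np.round(p*1e3,1))
E
python3 ang.py 0 172 268 0 220 256 -19 112 218 -19 172 210 -19 180 290; python3 look.py 7b
```

```text
0.0 172.0 268.0 r 55.1 lean -44.0 [  0.  -38.3  39.6]
0.0 220.0 256.0 r 38.0 lean -38.2 [  0.  -23.5  29.9]
-19.0 112.0 218.0 r 71.5 lean -49.2 [-19.  -54.2  46.7]
-19.0 172.0 210.0 r 54.4 lean -43.3 [-19.  -37.3  39.5]
-19.0 180.0 290.0 r 106.2 lean -16.2 [-19.  -29.6 102. ]
t 4.73 tcpS mm [ 1.1 -3.6 52. ] Rth 52.2 -4.0 toolth -4.1 xerr 0.1 spin 0.1 j [  6.5  17.9 -12.7  -4.7 -60.1 -80.8] w 60.0 F tool [-0.04  0.02 -0.11] M tool [-0.03  -0.003 -0.118]
```

View pics/L7b.png

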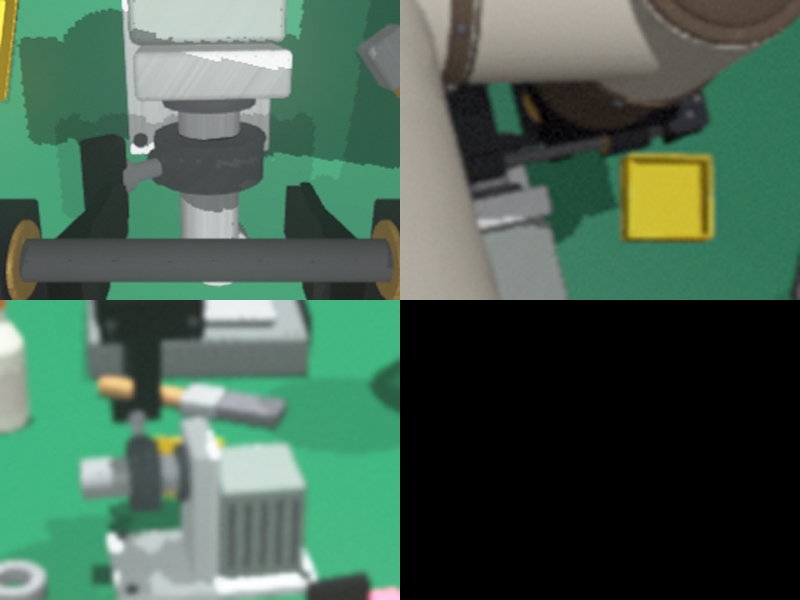

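```bash
python3 - <<'E'
from h import *
W=cam('wrist');s=r.sense();A=s['ee_rot'];p=s['tcp_pos']
z=lambda q:np.round((q-np.array([140,110]))*2).astype(int)
im=cv2.imread('pics/W7.png')
def L(a,b,c): cv2.line(im,tuple(map(int,a)),tuple(map(int,b)),c,1)
def box(pts,c):
    q=[z(proj(W,x)) for x in pts]
    for i in range(8):
        for j in range(i+1,8):
            if bin(i^j).count('1')==1: L(q[i],q[j],c)
import itertools
for sg in(-1,1):
    box([p+A@np.array([a,sg*b,c]) for a in(-.03,.008) for b in(.03,.045) for c in(-.0095,.0095)],(0,0,255))
for lean,c in((-45,(255,255,0)),):
    t=np.radians(lean);o=np.array([0,np.sin(t),np.cos(t)]);g=np.array([0,np.cos(t),-np.sin(t)])
    box([toW(o*a+g*b+np.array([x,0,0])) for a in(.051,.069) for b in(-.006,.006) for x in(-.018,.022)],c)
cv2.imwrite('pics/ov7.png',im)
E
```

```text
(no output)
```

View pics/ov7.png

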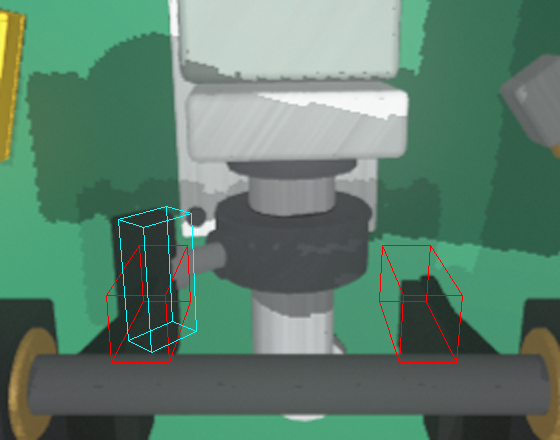

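```bash
python3 - <<'E'
from h import *
s=r.sense();A=s['ee_rot'];p=s['tcp_pos']
for n,(a,b,c,d),sc in (('side',(120,220,200,320),6.5),('wrist',(200,330,280,440),4.5)):
    C=cam(n)
    im=r.capture(n)[:,:,::-1][a:b,c:d]; im=cv2.resize(im,None,fx=sc,fy=sc,interpolation=cv2.INTER_CUBIC)
    def box(pts,col):
        q=[tuple(map(int,(proj(C,x)-np.array([c,a]))*sc)) for x in pts]
        for i in range(8):
            for j in range(i+1,8):
                if bin(i^j).count('1')==1: cv2.line(im,q[i],q[j],col,1)
    cv2.imwrite(f'pics/raw_{n}.png',im.copy())
    for sg,col in((-1,(0,0,255)),(1,(0,255,255))):
        box([p+A@np.array([x,sg*y,z]) for x in(-.03,.008) for y in(.03,.045) for z in(-.0095,.0095)],col)
    t=np.radians(-45);o=np.array([0,np.sin(t),np.cos(t)]);g=np.array([0,np.cos(t),-np.sin(t)])
    box([toW(o*a_+g*b_+np.array([x,0,0])) for a_ in(.051,.069) for b_ in(-.006,.006) for x in(-.018,.022)],(255,255,0))
    cv2.imwrite(f'pics/ov_{n}.png',im)
E
```

```text
(no output)
```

View pics/ov_side.png

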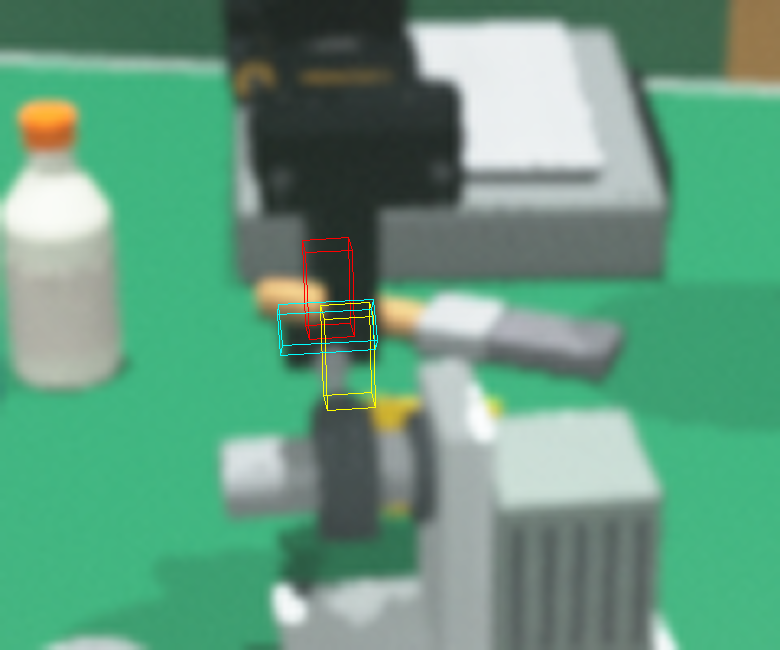

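View pics/ov_wrist.png

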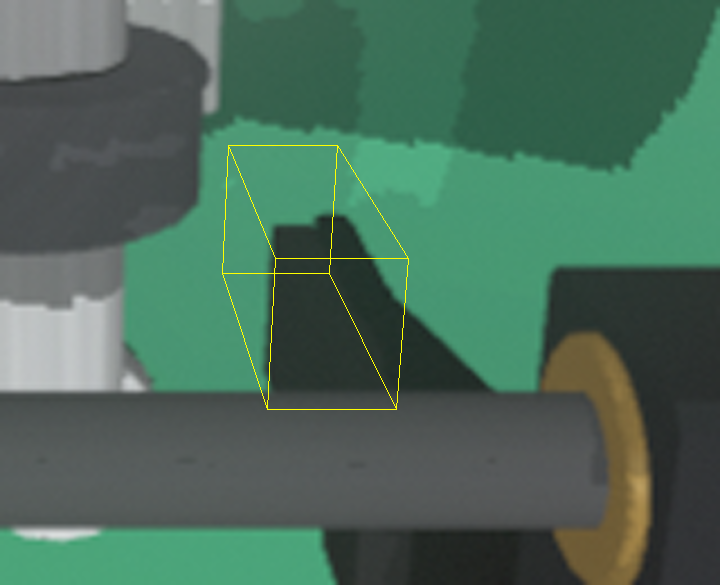

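View pics/raw_side.png

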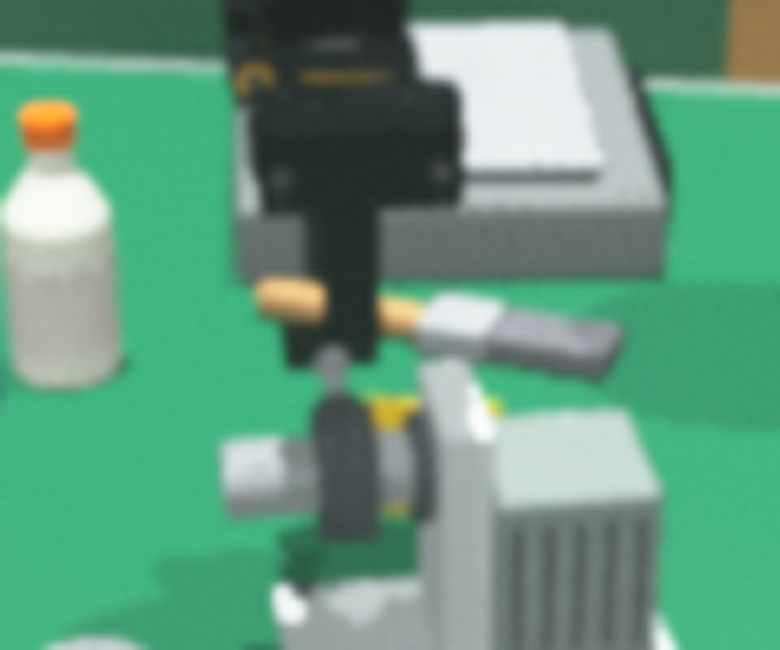

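```bash
python3 - <<'E'
from h import *
T=r.calibration('wrist')['tool_from_camera'];K=cam('wrist')[0]
for u,v in((272,227),(355,218),(268,395),(395,290)):
    d=T[:3,:3]@np.linalg.solve(K,[280+u/4.5,200+v/4.5,1]);o=T[:3,3]
    for y in(.026,.03,.035,.045): print((u,v),y,np.round((o+d*(y-o[1])/d[1])*1e3,1))
im=r.capture('wrist');cv2.imwrite('pics/wfull.png',im[:,:,::-1])
E
```

```text
(272, 227) 0.026 [-48.1  26.  -20.8]
(272, 227) 0.03 [-26.8  30.  -11.9]
(272, 227) 0.035 [-0.2 35.  -0.8]
(272, 227) 0.045 [53.  45.  21.3]
(355, 218) 0.026 [-80.7  26.  -35. ]
(355, 218) 0.03 [-64.6  30.  -28.5]
(355, 218) 0.035 [-44.5  35.  -20.2]
(355, 218) 0.045 [-4.3 45.  -3.8]
(268, 395) 0.026 [-50.7  26.   -3.8]
(268, 395) 0.03 [-29.8  30.    7.8]
(268, 395) 0.035 [-3.7 35.  22.3]
(268, 395) 0.045 [48.5 45.  51.1]
(395, 290) 0.026 [-92.8  26.  -34.8]
(395, 290) 0.03 [-78.6  30.  -28.2]
(395, 290) 0.035 [-60.8  35.  -19.9]
(395, 290) 0.045 [-25.4  45.   -3.4]
```

View pics/wfull.png

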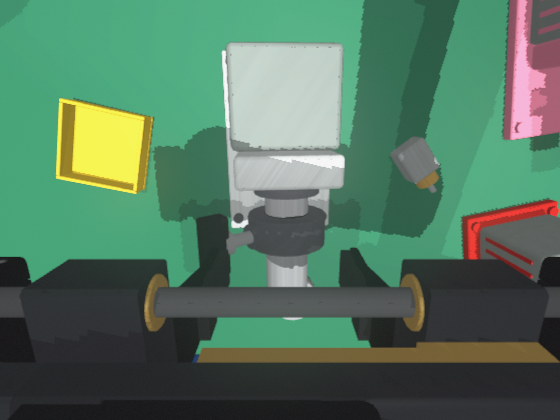

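```bash
python3 - <<'E'
from h import *
T=cam('top');S=cam('side')
A=np.array([[-0.164, -0.16, 0.973], [0.689, 0.688, 0.229], [-0.706, 0.708, -0.003]]);p=np.array([0.5537,-.1478,.1719])
for x in(.008,-.011,-.022,-.03):
  for y in(-.045,-.03,.03,.045): print(x,y,[np.round(((proj(T,p+A@np.array([x,y,z]))-[310,110])/.35+[400,0])).astype(int) for z in(-.0095,.0095)])
E
python3 - <<'E'
import cv2
im=cv2.imread('pics/L2.png')[0:300,400:800]; cv2.imwrite('pics/L2t.png',cv2.resize(im,(800,600)))
E
```

```text
0.008 -0.045 [array([631, 135]), array([625, 111])]
0.008 -0.03 [array([621, 135]), array([615, 110])]
0.008 0.03 [array([580, 135]), array([573, 108])]
0.008 0.045 [array([568, 134]), array([562, 108])]
-0.011 -0.045 [array([654, 128]), array([648, 103])]
-0.011 -0.03 [array([644, 127]), array([638, 102])]
-0.011 0.03 [array([603, 127]), array([597, 100])]
-0.011 0.045 [array([592, 126]), array([586,  99])]
-0.022 -0.045 [array([668, 123]), array([661,  98])]
-0.022 -0.03 [array([658, 123]), array([652,  97])]
-0.022 0.03 [array([617, 122]), array([611,  95])]
-0.022 0.045 [array([607, 121]), array([600,  94])]
-0.03 -0.045 [array([678, 120]), array([671,  95])]
-0.03 -0.03 [array([668, 119]), array([662,  94])]
-0.03 0.03 [array([628, 118]), array([621,  91])]
-0.03 0.045 [array([617, 118]), array([610,  90])]
```

View pics/L2t.png

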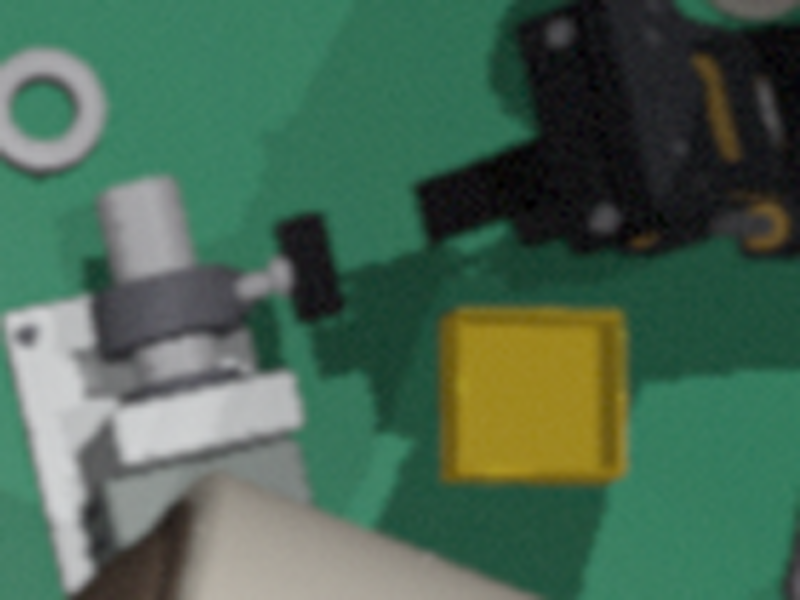

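The views agree: the visible fingertips sit about 21 mm behind the TCP, not 8 mm ahead of it. The bar therefore passed under the fingers untouched. I'll back off, swing back and go deeper.

```bash
python3 -c "
from h import *
for th,R in ((-4,.075),(-20,.075),(-38,.075)): print(th,*inc(*target(th,R,0,.001)))"
```

```text
-4 [-0.08 -0.07 -0.08] [-0.0228 -0.     -0.    ]
-20 [-0.09 -0.06 15.92] [-0.0199 -0.0207 -0.    ]
-38 [-0.1  -0.05 33.92] [-0.01  -0.042  0.   ]
```

Emit:
move_arm --increments '[0, 0, 0, -0.023, 0, 0, 0.06, 0, 0, 6, -0.022, -0.008, 0, 0.06, 0, 0, 12, -0.021, -0.016, 0, 0.06, 0, 0, 18, -0.019, -0.023, 0, 0.06, 0, 0, 24, -0.016, -0.031, 0, 0.06, 0, 0, 30, -0.012, -0.038, 0, 0.06, 0, 0, 34, -0.01, -0.042, 0, 0.06, 0, 0, 34, -0.01, -0.042, 0, 0.06]'

```text
time_s: 5.7
tcp_pos: [0.5483, -0.1201, 0.1504]
ee_rot: [[-0.145, -0.173, 0.974], [0.603, 0.765, 0.226], [-0.784, 0.62, -0.006]]
wrist_force: [-0.3, -0.4, -1.4]
gripper_width: 0.69
```

```bash
python3 lw.py 8 -38; python3 -c "
from h import *
for th,R in ((-38,.05),(-38,.024)): print(th,*inc(*target(th,R,0,.001)))
im=r.capture('top')[:,:,::-1][110:215,310:450];cv2.imwrite('pics/T8.png',cv2.resize(im,(700,525),interpolation=cv2.INTER_CUBIC))"
```

```text
t 5.7 tcpS mm [ -0.  -48.9  55.4] Rth 73.9 -41.4 toolth -38.4 xerr 0.1 spin 0.5 j [-16.5  32.   10.7 -32.5 -90.2 -54.4] w 60.1 F tool [ 0.94 -1.15 -0.4 ] M tool [-0.028 -0.008 -1.391]
-38.0 [-0.37 -0.05 -0.17] [0.0221 0.0027 0.0007]
-38 [-0.37 -0.05 -0.17] [0.0241 0.0027 0.0007]
-38 [-0.37 -0.05 -0.17] [0.0501 0.0026 0.0007]
```

View pics/W8.png

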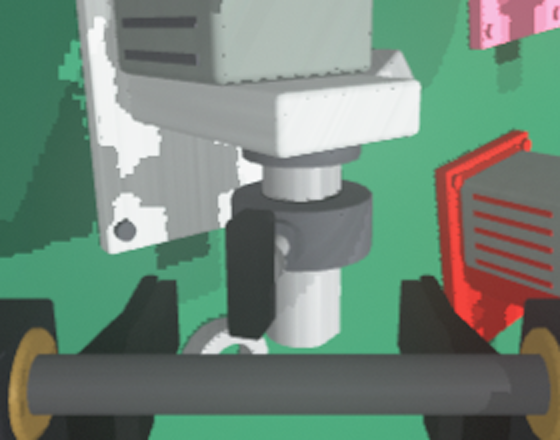

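View pics/T8.png

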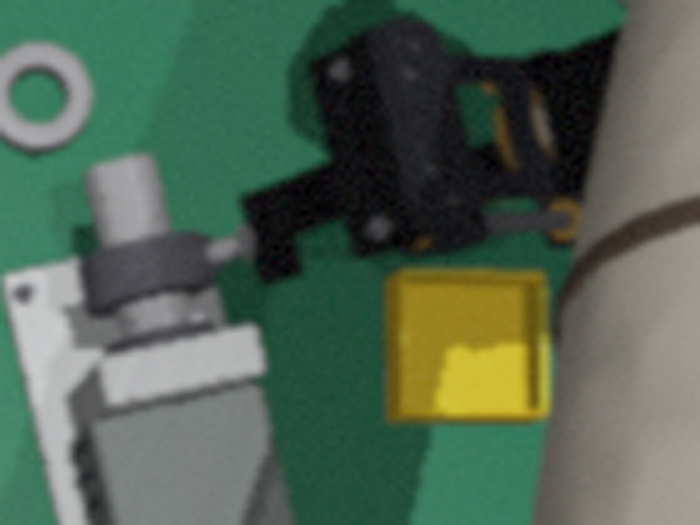

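Emit:
move_arm --increments '[-0.3, 0, 0, 0.015, 0.002, 0.0007, 0.06, -0.4, 0, -0.2, 0.03, 0.0027, 0.0007, 0.06, -0.4, 0, -0.2, 0.04, 0.0027, 0.0007, 0.06, -0.4, 0, -0.2, 0.05, 0.0026, 0.0007, 0.06, -0.4, 0, -0.2, 0.05, 0.0026, 0.0007, 0.06]'

```text
time_s: 6.22
tcp_pos: [0.5406, -0.0826, 0.1159]
ee_rot: [[-0.146, -0.189, 0.971], [0.597, 0.766, 0.239], [-0.789, 0.615, 0.002]]
wrist_force: [-0.7, -0.6, -1.1]
gripper_width: 0.688
```

```bash
sed -i 's/,.052,0,.001/,.024,0,.001/' lw.py && python3 lw.py 9 -38 -34 -30 -26 -22 -20 -18 -16 -14 -12 -10
```

```text
t 6.22 tcpS mm [  1.1 -10.6  20.9] Rth 23.4 -27.0 toolth -37.9 xerr 0.2 spin -0.4 j [-13.4  31.9   5.3 -33.4 -84.1 -53. ] w 59.8 F tool [ 0.61 -1.   -0.87] M tool [-0.036  0.065 -1.266]
-38.0 [ 0.4  -0.14  0.14] [ 0.0002 -0.004  -0.0005]
-34.0 [ 0.4  -0.13 -3.86] [ 0.0002 -0.0023 -0.0005]
-30.0 [ 0.41 -0.11 -7.86] [ 0.0004 -0.0006 -0.0004]
-26.0 [  0.41  -0.1  -11.86] [ 0.0007  0.001  -0.0004]
-22.0 [  0.41  -0.09 -15.86] [ 0.0011  0.0027 -0.0004]
-20.0 [  0.42  -0.08 -17.86] [ 0.0013  0.0035 -0.0004]
-18.0 [  0.42  -0.07 -19.86] [ 0.0016  0.0042 -0.0004]
-16.0 [  0.42  -0.06 -21.86] [ 0.0019  0.005  -0.0004]
-14.0 [  0.42  -0.06 -23.86] [ 0.0022  0.0058 -0.0004]
-12.0 [  0.42  -0.05 -25.86] [ 0.0026  0.0066 -0.0004]
-10.0 [  0.42  -0.04 -27.86] [ 0.0029  0.0073 -0.0004]
```

View pics/W9.png

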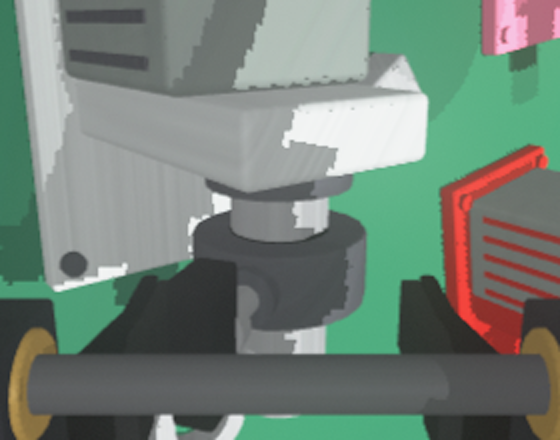

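Emit:
move_arm --increments '[0.4, 0, -4, 0.0002, -0.0023, -0.0005, 0.06, 0.4, 0, -8, 0.0004, -0.0006, -0.0005, 0.06, 0.4, 0, -12, 0.0007, 0.001, -0.0005, 0.06, 0.4, 0, -14, 0.0009, 0.0018, -0.0005, 0.06, 0.4, 0, -16, 0.0011, 0.0027, -0.0005, 0.06, 0.4, 0, -18, 0.0013, 0.0035, -0.0005, 0.06, 0.4, 0, -20, 0.0016, 0.0042, -0.0005, 0.06, 0.4, 0, -20, 0.0016, 0.0042, -0.0005, 0.06]'

```text
time_s: 6.93
tcp_pos: [0.5405, -0.0801, 0.1194]
ee_rot: [[-0.069, -0.223, 0.973], [0.296, 0.926, 0.233], [-0.953, 0.304, 0.002]]
wrist_force: [-0.0, -1.0, 1.0]
gripper_width: 0.69
```

```bash
python3 lw.py 10 -18 -16 -14 -12 -10 -8 -6
```

```text
t 6.93 tcpS mm [ 1.7 -8.2 24.4] Rth 25.7 -18.6 toolth -17.7 xerr -0.1 spin -0.1 j [ -2.6  23.5  -5.4 -18.6 -67.1 -65.8] w 60.0 F tool [-1.28 -0.64 -0.25] M tool [-0.046  0.019 -0.8  ]
-18.0 [0.07 0.09 0.18] [ 0.0014  0.0005 -0.0006]
-16.0 [ 0.07  0.09 -1.82] [ 0.0014  0.0013 -0.0006]
-14.0 [ 0.06  0.09 -3.82] [ 0.0015  0.0022 -0.0006]
-12.0 [ 0.06  0.09 -5.82] [ 0.0015  0.003  -0.0006]
-10.0 [ 0.06  0.09 -7.82] [ 0.0016  0.0038 -0.0006]
-8.0 [ 0.06  0.09 -9.82] [ 0.0018  0.0047 -0.0006]
-6.0 [  0.06   0.1  -11.82] [ 0.0019  0.0055 -0.0006]
```

View pics/W10.png

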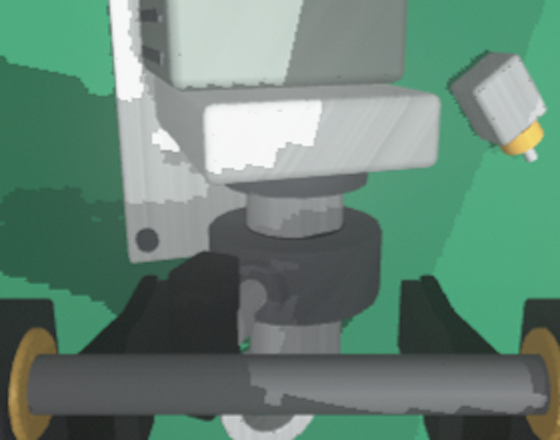

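```bash
python3 ang.py 1 250 300 1 258 290 -18 175 268 -18 236 254
```

```text
1.0 250.0 300.0 r 40.1 lean -32.5 [  1.  -21.5  33.8]
1.0 258.0 290.0 r 32.8 lean -32.3 [  1.  -17.5  27.7]
-18.0 175.0 268.0 r 67.9 lean -40.7 [-18.  -44.3  51.5]
-18.0 236.0 254.0 r 54.4 lean -31.2 [-18.  -28.2  46.6]
```

Emit:
move_arm --increments '[0, 0, -2, 0.0014, 0.0013, -0.0006, 0.06, 0, 0, -4, 0.0015, 0.0022, -0.0006, 0.06, 0, 0, -6, 0.0015, 0.003, -0.0006, 0.06, 0, 0, -6, 0.0015, 0.003, -0.0006, 0.06]'

```text
time_s: 7.32
tcp_pos: [0.5389, -0.0773, 0.1179]
ee_rot: [[-0.047, -0.227, 0.973], [0.2, 0.952, 0.232], [-0.979, 0.205, 0.001]]
wrist_force: [-0.7, 0.5, 0.2]
gripper_width: 0.689
```

```bash
python3 lw.py 11 -10 -8 -6 -4 -2 0 2
```

```text
t 7.32 tcpS mm [ 0.7 -5.1 22.9] Rth 23.4 -12.5 toolth -11.8 xerr -0.0 spin -0.0 j [  1.4  21.6  -9.5 -13.1 -62.  -71.5] w 60.0 F tool [-0.09  0.67 -0.6 ] M tool [ 0.02   0.04  -0.412]
-10.0 [-0.02  0.01 -1.92] [-0.0008  0.0011  0.0004]
-8.0 [-0.02  0.01 -3.92] [-0.0008  0.0019  0.0004]
-6.0 [-0.02  0.01 -5.92] [-0.0007  0.0027  0.0004]
-4.0 [-0.02  0.01 -7.92] [-0.0006  0.0036  0.0004]
-2.0 [-0.02  0.01 -9.92] [-0.0005  0.0044  0.0004]
0.0 [-2.000e-02  1.000e-02 -1.192e+01] [-0.0003  0.0052  0.0004]
2.0 [-2.000e-02  1.000e-02 -1.392e+01] [-0.0001  0.006   0.0004]
```

View pics/W11.png

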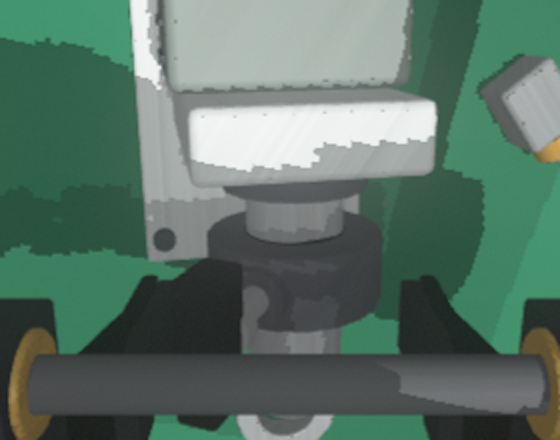

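Emit:
move_arm --increments '[0, 0, -2, -0.0008, 0.0011, 0.0004, 0.06, 0, 0, -4, -0.0008, 0.0019, 0.0004, 0.06, 0, 0, -6, -0.0007, 0.0027, 0.0004, 0.06, 0, 0, -6, -0.0007, 0.0027, 0.0004, 0.06, 0, 0, -6, -0.0007, 0.0027, 0.0004, 0.06]'

```text
time_s: 7.78
tcp_pos: [0.5385, -0.075, 0.1184]
ee_rot: [[-0.025, -0.229, 0.973], [0.101, 0.968, 0.231], [-0.995, 0.104, -0.001]]
wrist_force: [-0.2, 0.2, -0.2]
gripper_width: 0.686
```

```bash
python3 lw.py 12 -4 -2 0 2 4
```

```text
t 7.78 tcpS mm [ 0.9 -2.8 23.4] Rth 23.6 -6.7 toolth -6.0 xerr 0.0 spin 0.1 j [  5.4  20.  -13.5  -7.  -57.6 -78.2] w 59.7 F tool [ 0.2   0.21 -0.1 ] M tool [-0.039 -0.044 -0.211]
-4.0 [-0.11 -0.02 -1.96] [-0.0004  0.0013  0.    ]
-2.0 [-0.11 -0.02 -3.96] [-0.0004  0.0022  0.    ]
0.0 [-0.11 -0.02 -5.96] [-0.0003  0.003   0.    ]
2.0 [-0.11 -0.02 -7.96] [-0.0002  0.0038  0.    ]
4.0 [-0.11 -0.03 -9.96] [-0.0001  0.0047  0.    ]
```

View pics/W12.png

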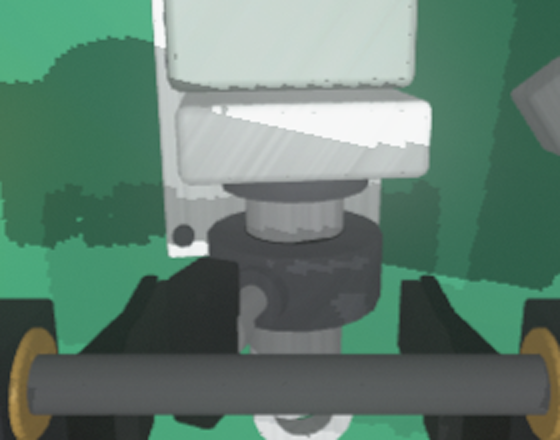

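Emit:
move_arm --increments '[0, 0, -2, -0.0004, 0.0013, 0, 0.06, 0, 0, -4, -0.0004, 0.0022, 0, 0.06, 0, 0, -6, -0.0003, 0.003, 0, 0.06, 0, 0, -6, -0.0003, 0.003, 0, 0.06, 0, 0, -6, -0.0003, 0.003, 0, 0.06]'

```text
time_s: 8.25
tcp_pos: [0.5377, -0.0721, 0.1188]
ee_rot: [[-0.001, -0.23, 0.973], [-0.001, 0.973, 0.23], [-1.0, -0.001, -0.001]]
wrist_force: [-0.0, 0.4, -0.6]
gripper_width: 0.688
```

```bash
python3 lw.py 13 2 4 6 8
```

```text
t 8.25 tcpS mm [ 0.7  0.2 23.8] Rth 23.8 0.6 toolth 0.0 xerr 0.1 spin 0.1 j [  9.5  18.6 -18.    0.  -53.5 -86.2] w 59.9 F tool [0.59 0.4  0.08] M tool [-0.005  0.039 -0.057]
2.0 [-0.11 -0.03 -1.96] [-0.0001  0.0008  0.0001]
4.0 [-0.11 -0.04 -3.96] [-0.      0.0017  0.0001]
6.0 [-0.11 -0.04 -5.96] [0.     0.0025 0.0001]
8.0 [-0.11 -0.04 -7.96] [0.0001 0.0033 0.0001]
```

View pics/W13.png

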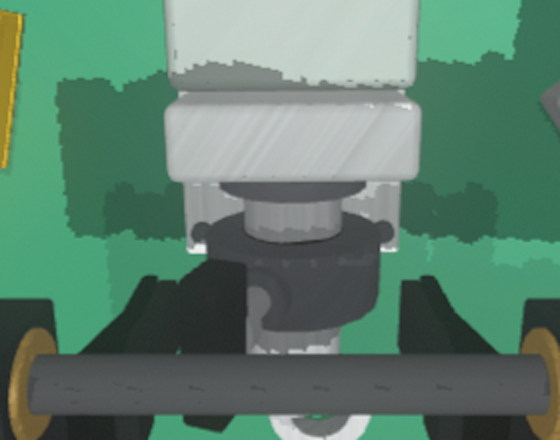

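Emit:
move_arm --increments '[0, 0, -2, 0, 0.0008, 0, 0.06, 0, 0, -4, 0, 0.0017, 0, 0.06, 0, 0, -4, 0, 0.0017, 0, 0.06, 0, 0, -4, 0, 0.0017, 0, 0.06]'

```text
time_s: 8.63
tcp_pos: [0.5374, -0.0706, 0.1189]
ee_rot: [[0.016, -0.23, 0.973], [-0.069, 0.971, 0.23], [-0.997, -0.071, -0.001]]
wrist_force: [0.2, -0.7, -0.8]
gripper_width: 0.687
```

```bash
python3 lw.py 14 6 8 10 12; python3 ang.py 1 258 300
```

```text
t 8.63 tcpS mm [ 0.8  1.8 23.9] Rth 24.0 4.3 toolth 4.1 xerr 0.0 spin 0.1 j [ 12.2  17.9 -21.1   5.2 -51.1 -92.1] w 59.8 F tool [ 0.89 -0.64  0.04] M tool [0.025 0.026 0.021]
6.0 [-0.1  -0.03 -1.95] [0.0001 0.0009 0.    ]
8.0 [-0.1  -0.04 -3.95] [0.0001 0.0017 0.    ]
10.0 [-0.1  -0.04 -5.95] [0.0002 0.0025 0.    ]
12.0 [-0.1  -0.04 -7.95] [0.0003 0.0034 0.    ]
1.0 258.0 300.0 r 37.0 lean -7.7 [ 1.  -4.9 36.7]
```

View pics/W14.png

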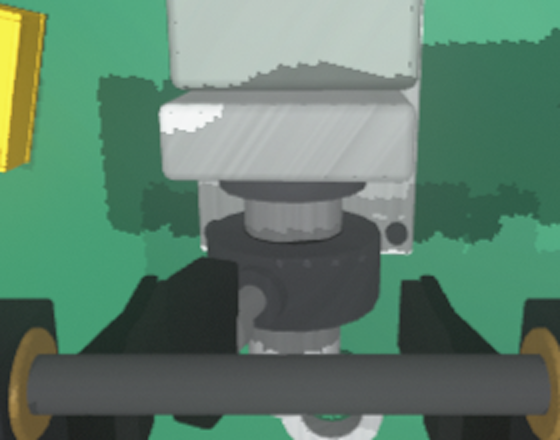

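Emit:
move_arm --increments '[0, 0, -2, 0, 0.0009, 0, 0.06, 0, 0, -4, 0, 0.0017, 0, 0.06, 0, 0, -6, 0.0002, 0.0025, 0, 0.06, 0, 0, -6, 0.0002, 0.0025, 0, 0.06, 0, 0, -6, 0.0002, 0.0025, 0, 0.06]'

```text
time_s: 9.1
tcp_pos: [0.5368, -0.0681, 0.1185]
ee_rot: [[0.039, -0.227, 0.973], [-0.17, 0.958, 0.23], [-0.985, -0.174, -0.001]]
wrist_force: [0.7, 0.2, 0.2]
gripper_width: 0.691
```

```bash
python3 lw.py 15 12 14 16 18
```

```text
t 9.1 tcpS mm [ 0.8  4.3 23.5] Rth 23.9 10.4 toolth 10.0 xerr 0.1 spin 0.1 j [  15.9   17.2  -25.9   13.5  -48.2 -101.7] w 60.1 F tool [-0.16  0.03  0.76] M tool [ 0.018 -0.049  0.383]
12.0 [-0.11 -0.03 -1.95] [ 0.0001  0.0008 -0.    ]
14.0 [-0.1  -0.03 -3.95] [ 0.0001  0.0017 -0.    ]
16.0 [-0.1  -0.04 -5.95] [ 0.0002  0.0025 -0.    ]
18.0 [-0.1  -0.04 -7.95] [ 0.0003  0.0033 -0.    ]
```

View pics/W15.png

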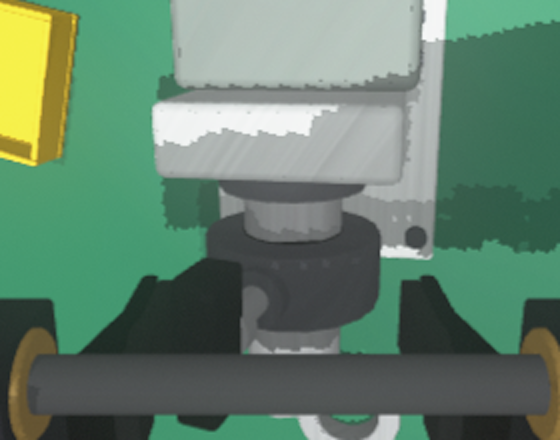

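Emit:
move_arm --increments '[0, 0, -2, 0, 0.0008, 0, 0.06, 0, 0, -4, 0, 0.0017, 0, 0.06, 0, 0, -6, 0.0002, 0.0025, 0, 0.06, 0, 0, -6, 0.0002, 0.0025, 0, 0.06, 0, 0, -6, 0.0002, 0.0025, 0, 0.06]'

```text
time_s: 9.57
tcp_pos: [0.5363, -0.0658, 0.1179]
ee_rot: [[0.063, -0.221, 0.973], [-0.269, 0.935, 0.23], [-0.961, -0.277, -0.001]]
wrist_force: [0.6, -0.8, -0.0]
gripper_width: 0.688
```

```bash
python3 lw.py 16 18 20 22 24
```

```text
t 9.57 tcpS mm [ 0.9  6.6 22.9] Rth 23.9 16.1 toolth 16.1 xerr 0.1 spin 0.1 j [  19.1   16.9  -30.5   22.3  -46.5 -111.8] w 59.9 F tool [ 0.25 -0.85  0.44] M tool [-0.022  0.006  0.573]
18.0 [-0.11 -0.03 -1.95] [ 0.      0.0009 -0.0001]
20.0 [-0.11 -0.03 -3.95] [ 0.0001  0.0018 -0.0001]
22.0 [-0.11 -0.04 -5.95] [ 0.0002  0.0026 -0.0001]
24.0 [-0.11 -0.04 -7.95] [ 0.0003  0.0035 -0.0001]
```

View pics/W16.png

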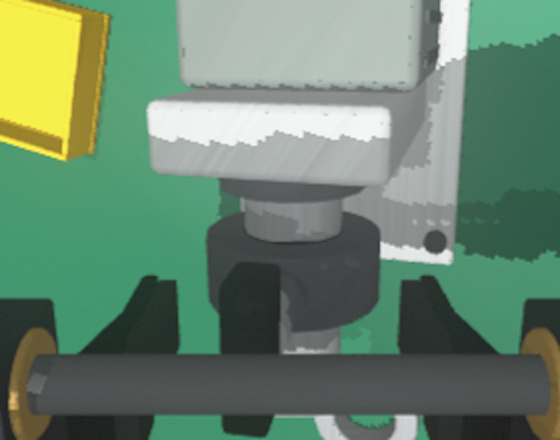

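The bar has sprung ahead off the finger: it now shows at columns 220–280, with a gap to the left finger at column 178. The nose has dropped.

```bash
python3 ang.py -19 235 265 -19 250 265 -19 278 264 -19 222 280 1 293 305 && python3 - <<'E'
from h import *
im=r.capture('wrist')[:,:,::-1][230:330,230:310]; cv2.imwrite('pics/W16z.png',cv2.resize(im,None,fx=6,fy=6,interpolation=cv2.INTER_CUBIC))
im=r.capture('side')[:,:,::-1][120:220,200:300]; cv2.imwrite('pics/S16.png',cv2.resize(im,None,fx=6,fy=6,interpolation=cv2.INTER_CUBIC))
E
```

```text
-19.0 235.0 265.0 r 62.2 lean 5.1 [-19.    5.6  62. ]
-19.0 250.0 265.0 r 61.7 lean 8.4 [-19.   9.  61.]
-19.0 278.0 264.0 r 60.5 lean 14.6 [-19.   15.2  58.6]
-19.0 222.0 280.0 r 71.7 lean 4.8 [-19.    6.   71.5]
1.0 293.0 305.0 r 40.2 lean 19.2 [ 1.  13.2 38. ]
```

View pics/W16z.png

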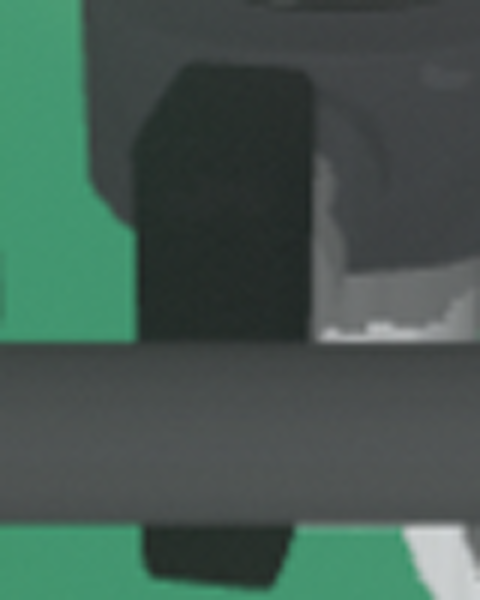

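View pics/S16.png

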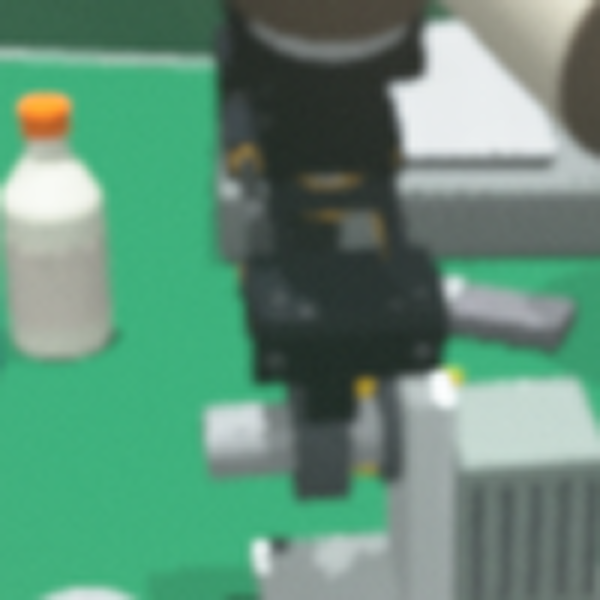

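```bash
python3 - <<'E'
from h import *
s=state();A=s['ee_rot']
B=s['tcp_pos']+A@np.array([-.036,-.0065,.0015]); q=toS(B); print('barS',q*1e3)
# plane at th=9
for th in(8,):
    for R,sp in((.08,0),(.08,-80)):
        P,M=target(th,R,sp,0); t=np.radians(th);o=np.array([0,np.sin(t),np.cos(t)]);
        P=B+(R-.06)*(o[1]*YS+o[2]*ZS); print(th,R,sp,*inc(P,M))
    s0=q
E
```

```text
t 9.72 tcpS mm [ 1.3  6.4 23.3] Rth 24.2 15.4 toolth 16.1 xerr 0.0 spin 0.1 j [  19.1   16.9  -30.5   22.3  -46.5 -111.8] w 59.9 F tool [ 0.11  0.14 -1.13] M tool [-0.015 -0.002  0.62 ]
barS [ 2.82439391 10.12342362 59.71045323]
8 0.08 0 [-0.13  0.01  8.07] [-0.0558 -0.0093  0.0015]
8 0.08 -80 [-79.99  -5.63   6.73] [-0.0558 -0.0093  0.0015]
```

Emit:
move_arm --increments '[0, 0, 0, -0.025, -0.0005, 0, 0.06, 0, 0, 2, -0.05, -0.003, 0.001, 0.06, -7, 0, 5, -0.0558, -0.006, 0.0015, 0.06, -14, -1, 8, -0.0558, -0.0093, 0.0015, 0.06, -21, -1.5, 7.9, -0.0558, -0.0093, 0.0015, 0.06, -28, -2, 7.9, -0.0558, -0.0093, 0.0015, 0.06, -35, -2.5, 7.8, -0.0558, -0.0093, 0.0015, 0.06, -42, -3, 7.6, -0.0558, -0.0093, 0.0015, 0.06, -50, -3.5, 7.4, -0.0558, -0.0093, 0.0015, 0.06, -57, -4, 7.3, -0.0558, -0.0093, 0.0015, 0.06, -64, -4.6, 7.1, -0.0558, -0.0093, 0.0015, 0.06, -71, -5, 6.9, -0.0558, -0.0093, 0.0015, 0.06]'

```text
time_s: 10.72
tcp_pos: [0.5365, -0.0592, 0.1745]
ee_rot: [[0.034, -0.993, 0.113], [-0.137, 0.108, 0.985], [-0.99, -0.049, -0.132]]
wrist_force: [0.2, -0.6, -0.4]
gripper_width: 0.69
```

```bash
cat >> h.py <<'E'
BAR=toW(np.array([2.8,10.1,59.7])*1e-3)
def tb(th,sp,off,bar=None):
    "tool along lean th, spin sp, TCP 'off' m outwards of bar centre"
    P,M=target(th,0,sp); t=np.radians(th); o=np.sin(t)*YS+np.cos(t)*ZS
    return (BAR if bar is None else bar)+off*o,M
E
python3 - <<'E'
from h import *
state()
for sp in(-120,-150,-180): print(sp,*inc(*tb(8,sp,.02)))
E
```

```text
t 10.72 tcpS mm [ 2.6 13.  79.5] Rth 80.5 9.3 toolth 8.1 xerr -0.1 spin -70.2 j [ 15.8  13.9 -19.8   9.7 -57.  -27.5] w 60.1 F tool [ 0.49 -0.21 -0.47] M tool [-0.049 -0.27   0.138]
-120 [-49.77  -0.1    0.06] [-0.     -0.0003 -0.0001]
-150 [-7.977e+01 -1.100e-01  4.000e-02] [-0.     -0.0003 -0.0001]
-180 [-1.0977e+02 -1.3000e-01  1.0000e-02] [-0.     -0.0003 -0.0001]
```

Emit:
move_arm --increments '[-8, 0, 0, 0, 0, 0, 0.05, -16, 0, 0, 0, 0, 0, 0.05, -24, 0, 0, 0, 0, 0, 0.05, -32, 0, 0, 0, 0, 0, 0.05, -40, 0, 0, 0, 0, 0, 0.05, -48, 0, 0, 0, 0, 0, 0.05, -56, 0, 0, 0, 0, 0, 0.05, -64, 0, 0, 0, 0, 0, 0.05, -72, 0, 0, 0, 0, 0, 0.05, -80, 0, 0, 0, 0, 0, 0.05, -86, 0, 0, 0, 0, 0, 0.05, -86, 0, 0, 0, 0, 0, 0.05]'

```text
time_s: 11.72
tcp_pos: [0.5365, -0.0592, 0.1744]
ee_rot: [[0.034, -0.183, -0.983], [-0.137, -0.975, 0.177], [-0.99, 0.128, -0.058]]
wrist_force: [-0.4, -0.3, 0.4]
gripper_width: 0.576
```

```bash
python3 - <<'E'
from h import *
state()
for off in(.02,-.036): print(*inc(*tb(8,-180,off)))
E
```

```text
t 11.72 tcpS mm [ 2.6 13.1 79.4] Rth 80.5 9.4 toolth 8.1 xerr -0.1 spin -156.2 j [ 15.8  13.9 -19.8   9.7 -57.   58.4] w 50.1 F tool [-0.41  0.41  0.37] M tool [-0.04  -0.266 -0.154]
[-23.83  -0.08  -0.07] [-0.0001  0.0001 -0.0003]
[-23.83  -0.08  -0.07] [ 0.0559  0.0001 -0.0002]
```

Emit:
move_arm --increments '[-7, 0, 0, 0, 0, 0, 0.05, -14, 0, 0, 0, 0, 0, 0.05, -21, 0, 0, 0, 0, 0, 0.05, -23.8, 0, 0, 0, 0, 0, 0.05, -23.8, 0, 0, 0.015, 0, 0, 0.05, -23.8, 0, 0, 0.015, 0, 0, 0.05]'

```text
time_s: 12.22
tcp_pos: [0.5354, -0.0615, 0.1575]
ee_rot: [[0.029, 0.223, -0.974], [-0.137, -0.965, -0.225], [-0.99, 0.14, 0.002]]
wrist_force: [-0.1, 0.6, -0.6]
gripper_width: 0.578
```

```bash
python3 - <<'E'
from h import *
state()
print(*inc(*tb(8,-180,-.034)))
im=r.capture('wrist')[:,:,::-1]; cv2.imwrite('pics/W20.png',im)
W=cam('wrist'); print('bar proj',proj(W,BAR))
E
```

```text
t 12.22 tcpS mm [ 1.  11.  62.5] Rth 63.5 10.0 toolth 8.1 xerr 0.2 spin -179.6 j [ 15.6  14.9 -21.2   9.8 -54.8  81.7] w 50.3 F tool [ 0.49 -0.72 -0.01] M tool [ 0.012 -0.192 -0.216]
[-0.41  0.18 -0.05] [ 0.0369  0.0005 -0.0019]
bar proj [286.00891329 247.79483063]
```

View pics/W20.png

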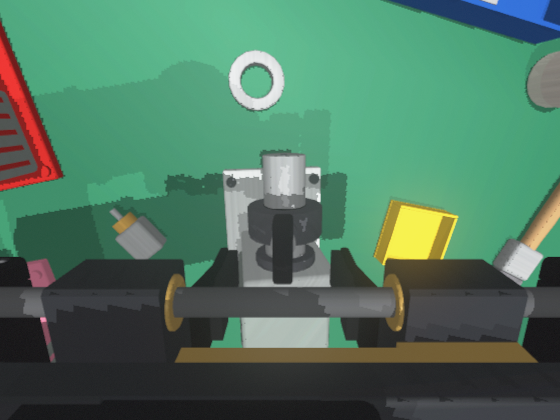

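The bar shows centred between the fingers, at column 283 with fingertips at 237 and 330. Going in.

Emit:
move_arm --increments '[-0.4, 0.2, 0, 0.01, 0, -0.001, 0.05, -0.4, 0.2, 0, 0.02, 0.0005, -0.0019, 0.05, -0.4, 0.2, 0, 0.03, 0.0005, -0.0019, 0.05, -0.4, 0.2, 0, 0.037, 0.0005, -0.0019, 0.05, -0.4, 0.2, 0, 0.037, 0.0005, -0.0019, 0.05]'

```text
time_s: 12.68
tcp_pos: [0.5387, -0.0667, 0.1209]
ee_rot: [[0.033, 0.23, -0.973], [-0.138, -0.963, -0.233], [-0.99, 0.141, 0.0]]
wrist_force: [-0.2, -0.3, 0.3]
gripper_width: 0.58
```

```bash
python3 - <<'E'
from h import *
state()
print(*inc(*tb(8,-180,-.034)))
im=r.capture('wrist')[:,:,::-1][130:340,160:420]; cv2.imwrite('pics/W21.png',cv2.resize(im,None,fx=2.8,fy=2.8,interpolation=cv2.INTER_CUBIC))
im=r.capture('side')[:,:,::-1][120:220,200:320]; cv2.imwrite('pics/S21.png',cv2.resize(im,None,fx=6,fy=6,interpolation=cv2.INTER_CUBIC))
E
```

```text
t 12.68 tcpS mm [ 3.   5.3 25.9] Rth 26.4 11.5 toolth 8.1 xerr -0.0 spin 180.0 j [ 14.9  17.3 -24.   10.7 -49.4  81.5] w 50.4 F tool [-0.21  0.31  0.29] M tool [-0.    -0.238 -0.245]
[ 0.05 -0.   -0.13] [-0.0002 -0.0001  0.0002]
```

View pics/W21.png

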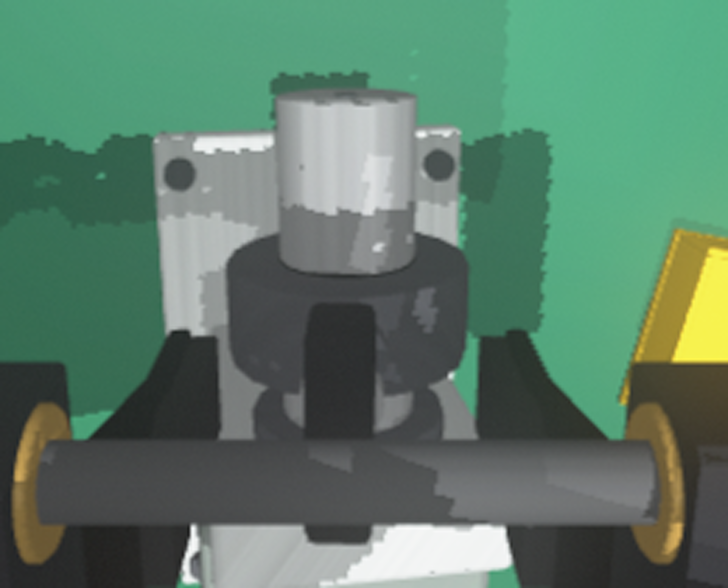

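View pics/S21.png

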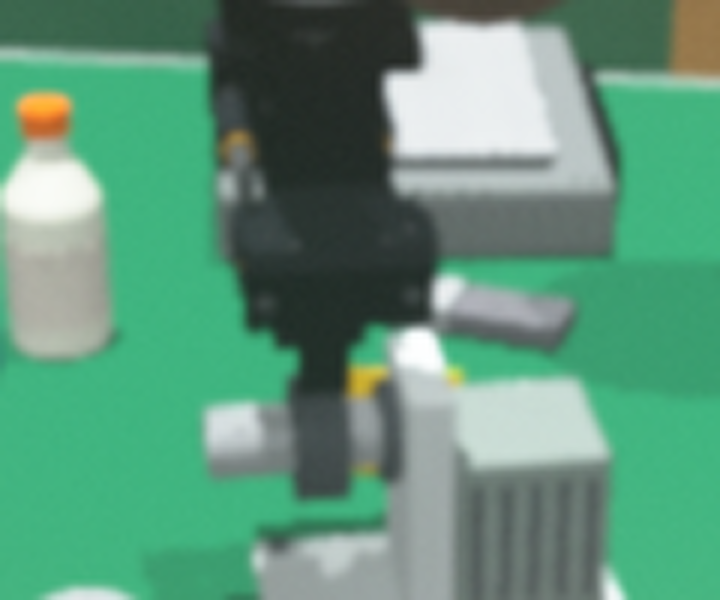

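Emit:
move_arm --increments '[0, 0, 0, 0, -0.001, 0, 0.03, 0, 0, 0, 0, -0.001, 0, 0.02, 0, 0, 0, 0, -0.001, 0, 0.016, 0, 0, 0, 0, -0.001, 0, 0.013, 0, 0, 0, 0, -0.001, 0, 0.01, 0, 0, 0, 0, -0.001, 0, 0.01, 0, 0, 0, 0, -0.001, 0, 0.01, 0, 0, 0, 0, -0.001, 0, 0.01]'

```text
time_s: 13.45
tcp_pos: [0.5398, -0.0652, 0.1228]
ee_rot: [[0.037, 0.23, -0.972], [-0.137, -0.963, -0.233], [-0.99, 0.142, -0.004]]
wrist_force: [-1.2, 0.7, 0.7]
gripper_width: 0.134
```

```bash
python3 - <<'E'
from h import *
state()
im=r.capture('wrist')[:,:,::-1][130:340,160:420]; cv2.imwrite('pics/W22.png',cv2.resize(im,None,fx=2.8,fy=2.8,interpolation=cv2.INTER_CUBIC))
state()
E
```

```text
t 13.45 tcpS mm [ 4.4  6.5 27.8] Rth 28.5 13.1 toolth 8.1 xerr -0.2 spin 179.9 j [ 15.1  17.2 -23.9  10.8 -49.4  81.4] w 11.7 F tool [-0.87 -0.82  0.96] M tool [ 0.02  -0.231 -0.17 ]
t 13.5 tcpS mm [ 4.4  6.4 27.8] Rth 28.5 13.1 toolth 8.1 xerr -0.2 spin 179.9 j [ 15.1  17.2 -23.9  10.8 -49.4  81.4] w 12.0 F tool [ 0.13 -0.61  1.31] M tool [ 0.012 -0.209 -0.283]
```

View pics/W22.png

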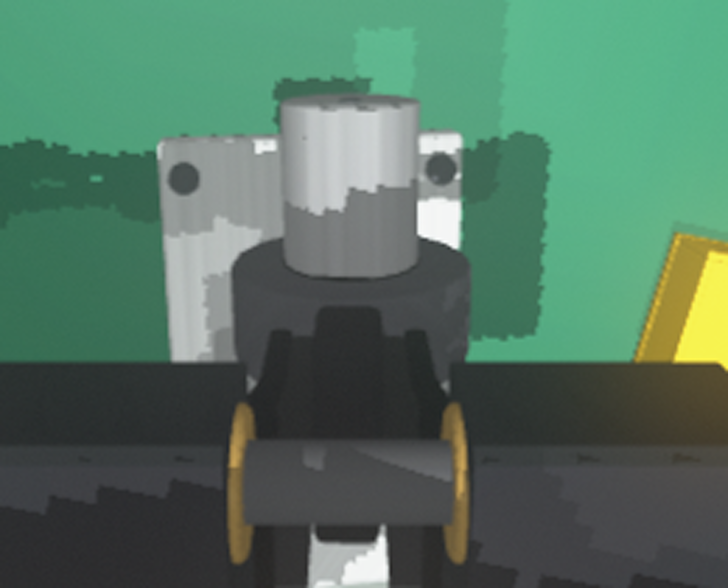

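Emit:
move_arm --increments '[2, 0, 0, 0.0001, 0, 0, 0.01, 4, 0, 0, 0.0002, 0, 0, 0.01, 6, 0, 0, 0.0004, 0, 0, 0.01, 8, 0, 0, 0.0005, 0, 0, 0.01, 10, 0, 0, 0.0006, 0, 0, 0.01, 12, 0, 0, 0.0007, 0, 0, 0.01, 14, 0, 0, 0.0009, 0, 0, 0.01, 16, 0, 0, 0.001, 0, 0, 0.01]'

```text
time_s: 14.17
tcp_pos: [0.5399, -0.0657, 0.1219]
ee_rot: [[0.037, -0.047, -0.998], [-0.138, -0.99, 0.042], [-0.99, 0.136, -0.043]]
wrist_force: [-0.7, -1.1, 1.0]
gripper_width: 0.131
```

```bash
cat > tq.py <<'E'
from h import *
import sys
s=state()
m=[(s['ee_rot'].T@s['moment'])[0]]; f=[s['ee_rot'].T@s['wrist_force']]
for _ in range(4):
    im=r.capture('wrist'); s=r.sense(); m.append((s['ee_rot'].T@s['moment'])[0]); f.append(s['ee_rot'].T@s['wrist_force'])
print('Mx',np.round(m,3),'mean',np.mean(m).round(3),'F',np.mean(f,0).round(2))
if len(sys.argv)>1: cv2.imwrite(f'pics/W{sys.argv[1]}.png',cv2.resize(im[:,:,::-1][130:340,160:420],None,fx=2.8,fy=2.8,interpolation=cv2.INTER_CUBIC))
E
python3 tq.py 23
```

```text
t 14.17 tcpS mm [ 4.3  5.9 26.9] Rth 27.6 12.4 toolth 8.2 xerr -0.2 spin -164.0 j [ 15.   17.2 -24.   10.8 -49.3  65.3] w 11.4 F tool [-0.89  1.25  0.61] M tool [-0.2   -0.182  0.235]
Mx [-0.2   -0.28  -0.238 -0.167 -0.224] mean -0.222 F [-1.23  1.65  0.62]
```

View pics/W23.png

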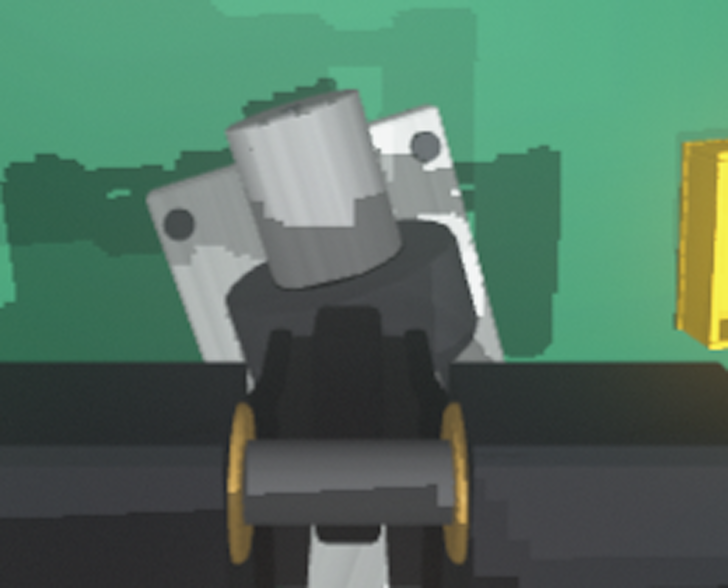

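Emit:
move_arm --increments '[2, 0, 0, 0.0001, 0, 0, 0.01, 4, 0, 0, 0.0002, 0, 0, 0.01, 6, 0, 0, 0.0004, 0, 0, 0.01, 8, 0, 0, 0.0005, 0, 0, 0.01, 10, 0, 0, 0.0006, 0, 0, 0.01, 12, 0, 0, 0.0007, 0, 0, 0.01, 14, 0, 0, 0.0009, 0, 0, 0.01, 16, 0, 0, 0.001, 0, 0, 0.01]'

```text
time_s: 15.03
tcp_pos: [0.5397, -0.066, 0.121]
ee_rot: [[0.036, -0.32, -0.947], [-0.138, -0.94, 0.313], [-0.99, 0.119, -0.078]]
wrist_force: [-0.3, -3.0, 1.7]
gripper_width: 0.134
```

```bash
python3 tq.py 24
```

```text
t 15.03 tcpS mm [ 4.1  5.7 26. ] Rth 26.6 12.3 toolth 8.2 xerr -0.2 spin -148.0 j [ 15.   17.3 -24.1  10.9 -49.2  49.3] w 11.6 F tool [-1.31  3.11 -0.76] M tool [-0.25  -0.057  0.704]
Mx [-0.25  -0.173 -0.249 -0.216 -0.243] mean -0.226 F [-1.83  2.57 -0.51]
```

Emit:
move_arm --increments '[0, 0, 0, 0, 0.0008, 0, 0.01, 0, 0, 0, 0, 0.0015, 0, 0.01, 0, 0, 0, 0, 0.0015, 0, 0.01]'

```text
time_s: 15.48
tcp_pos: [0.5399, -0.0665, 0.1211]
ee_rot: [[0.038, -0.319, -0.947], [-0.136, -0.94, 0.312], [-0.99, 0.117, -0.079]]
wrist_force: [0.0, 0.7, 1.2]
gripper_width: 0.135
```

```bash
python3 tq.py 25
```

```text
t 15.48 tcpS mm [ 4.2  5.1 26.1] Rth 26.6 11.2 toolth 8.1 xerr -0.3 spin -148.1 j [ 14.9  17.3 -24.1  10.8 -49.1  49.5] w 11.8 F tool [-1.27 -0.5   0.08] M tool [-0.208 -0.188 -0.037]
Mx [-0.208 -0.21  -0.227 -0.211 -0.257] mean -0.223 F [-2.29 -0.03 -0.07]
```

View pics/W25.png

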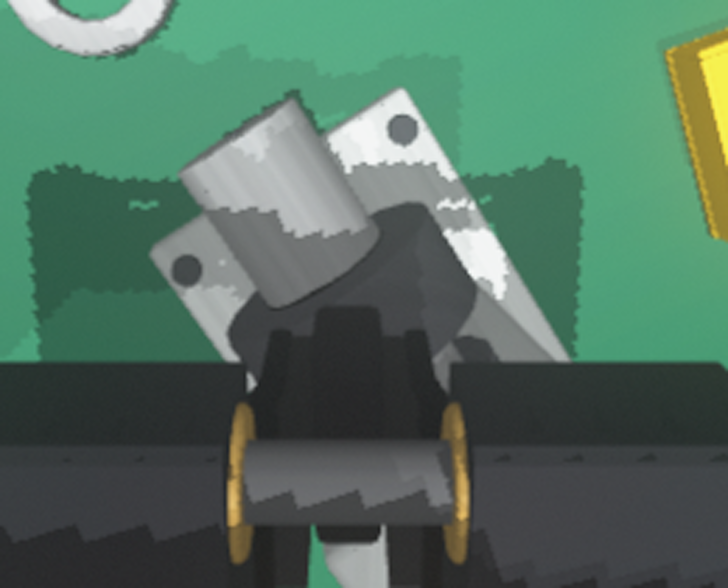

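Emit:
move_arm --increments '[2, 0, 0, 0.0001, 0.0001, 0, 0.01, 4, 0, 0, 0.0002, 0.0002, 0, 0.01, 6, 0, 0, 0.0003, 0.0003, 0, 0.01, 8, 0, 0, 0.0004, 0.0004, 0, 0.01, 10, 0, 0, 0.0006, 0.0005, 0, 0.01, 12, 0, 0, 0.0007, 0.0006, 0.0001, 0.01, 14, 0, 0, 0.0008, 0.0007, 0.0001, 0.01, 16, 0, 0, 0.0009, 0.0008, 0.0001, 0.01, 18, 0, 0, 0.001, 0.0009, 0.0001, 0.01]'

```text
time_s: 16.43
tcp_pos: [0.5397, -0.0674, 0.1201]
ee_rot: [[0.038, -0.598, -0.801], [-0.136, -0.797, 0.588], [-0.99, 0.087, -0.112]]
wrist_force: [1.1, 1.3, 1.5]
gripper_width: 0.133
```

```bash
python3 tq.py 26
```

```text
t 16.43 tcpS mm [ 3.8  4.4 25.1] Rth 25.5 9.9 toolth 8.1 xerr -0.3 spin -130.0 j [ 14.8  17.3 -24.2  10.8 -48.9  31.4] w 11.6 F tool [-1.62 -1.55 -0.34] M tool [-0.265 -0.271 -0.411]
Mx [-0.265 -0.215 -0.266 -0.209 -0.217] mean -0.234 F [-1.72 -1.41 -0.43]
```

Emit:
move_arm --increments '[2, 0, 0, 0.0001, 0, 0, 0.01, 4, 0, 0, 0.0002, 0, 0, 0.01, 6, 0, 0, 0.0003, 0, 0, 0.01, 8, 0, 0, 0.0004, 0, 0, 0.01, 10, 0, 0, 0.0006, 0, 0, 0.01, 12, 0, 0, 0.0007, 0, 0.0001, 0.01, 14, 0, 0, 0.0008, 0.0001, 0.0001, 0.01, 16, 0, 0, 0.0009, 0.0002, 0.0001, 0.01, 18, 0, 0, 0.001, 0.0002, 0.0001, 0.01]'

```text
time_s: 17.38
tcp_pos: [0.5393, -0.068, 0.1191]
ee_rot: [[0.038, -0.816, -0.577], [-0.137, -0.577, 0.805], [-0.99, 0.049, -0.133]]
wrist_force: [1.2, 0.2, 1.5]
gripper_width: 0.134
```

```bash
python3 tq.py 27
```

```text
t 17.38 tcpS mm [ 3.3  3.9 24.1] Rth 24.4 9.1 toolth 8.2 xerr -0.3 spin -112.0 j [ 14.8  17.3 -24.3  10.9 -48.8  13.5] w 11.7 F tool [-1.46 -0.99 -0.76] M tool [-0.234 -0.187 -0.323]
Mx [-0.234 -0.247 -0.242 -0.242 -0.225] mean -0.238 F [-1.1  -1.19 -0.41]
```

Emit:
move_arm --increments '[2, 0, 0, 0.0001, 0, 0, 0.01, 4, 0, 0, 0.0002, 0, 0, 0.01, 6, 0, 0, 0.0003, 0, 0, 0.01, 8, 0, 0, 0.0004, 0, 0, 0.01, 10, 0, 0, 0.0006, 0, 0, 0.01, 12, 0, 0, 0.0007, 0, 0.0001, 0.01, 14, 0, 0, 0.0008, 0, 0.0001, 0.01, 16, 0, 0, 0.0009, 0.0001, 0.0001, 0.01, 18, 0, 0, 0.001, 0.0001, 0.0001, 0.01]'

```text
time_s: 18.33
tcp_pos: [0.5388, -0.0684, 0.118]
ee_rot: [[0.037, -0.954, -0.297], [-0.137, -0.3, 0.944], [-0.99, 0.006, -0.142]]
wrist_force: [1.3, 0.0, 2.2]
gripper_width: 0.139
```

```bash
python3 tq.py 28
```

```text
t 18.33 tcpS mm [ 2.7  3.6 23. ] Rth 23.3 8.9 toolth 8.2 xerr -0.2 spin -94.0 j [ 14.7  17.4 -24.4  10.9 -48.7  -4.5] w 12.1 F tool [-2.18 -1.21 -0.7 ] M tool [-0.287 -0.154 -0.238]
Mx [-0.287 -0.241 -0.186 -0.212 -0.17 ] mean -0.219 F [-1.66 -1.08 -0.9 ]
```

View pics/W28.png

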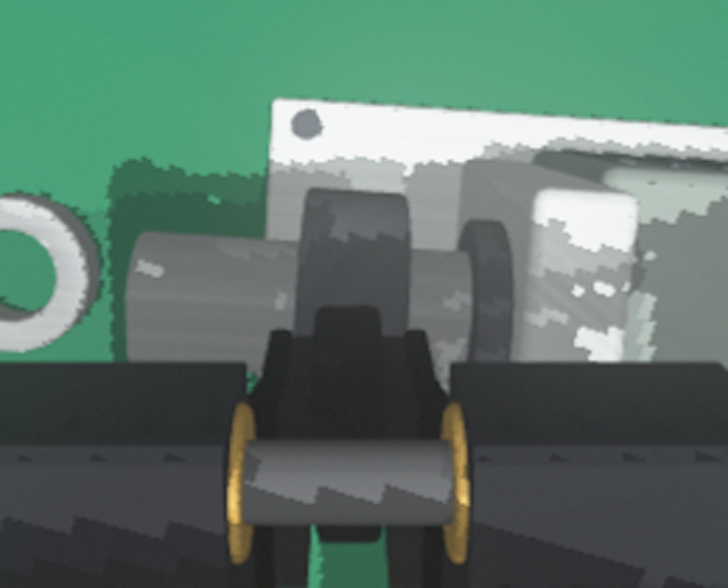

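Emit:
move_arm --increments '[2, 0, 0, 0.0001, 0, 0, 0.01, 4, 0, 0, 0.0002, 0, 0, 0.01, 6, 0, 0, 0.0003, 0, 0, 0.01, 8, 0, 0, 0.0004, 0, 0, 0.01, 10, 0, 0, 0.0006, 0, 0, 0.01, 12, 0, 0, 0.0007, 0, 0, 0.01, 14, 0, 0, 0.0008, 0, 0, 0.01, 16, 0, 0, 0.0009, 0.0001, 0, 0.01, 18, 0, 0, 0.001, 0.0001, 0, 0.01]'

```text
time_s: 19.28
tcp_pos: [0.5383, -0.0686, 0.1171]
ee_rot: [[0.036, -0.999, 0.012], [-0.137, 0.007, 0.99], [-0.99, -0.037, -0.137]]
wrist_force: [0.1, 1.0, 3.1]
gripper_width: 0.136
```

```bash
python3 tq.py 29
```

```text
t 19.28 tcpS mm [ 2.1  3.5 22.1] Rth 22.3 8.9 toolth 8.2 xerr -0.2 spin -76.0 j [ 14.7  17.4 -24.5  10.9 -48.6 -22.6] w 11.8 F tool [-3.23 -0.2   0.56] M tool [-0.271 -0.108  0.105]
Mx [-0.271 -0.275 -0.251 -0.231 -0.235] mean -0.253 F [-2.86  0.12 -0.16]
```

Emit:
move_arm --increments '[2, 0, 0, 0.0001, 0, 0, 0.01, 4, 0, 0, 0.0002, 0, 0, 0.01, 6, 0, 0, 0.0003, 0, 0, 0.01, 8, 0, 0, 0.0004, 0, 0, 0.01, 10, 0, 0, 0.0005, 0, 0, 0.01, 12, 0, 0, 0.0006, 0, 0, 0.01, 14, 0, 0, 0.0007, 0, 0, 0.01]'

```text
time_s: 20.07
tcp_pos: [0.5379, -0.0687, 0.1165]
ee_rot: [[0.035, -0.967, 0.253], [-0.138, 0.246, 0.959], [-0.99, -0.069, -0.124]]
wrist_force: [-1.9, 1.0, 5.8]
gripper_width: 0.135
```

```bash
python3 tq.py 30
```

```text
t 20.07 tcpS mm [ 1.8  3.5 21.5] Rth 21.8 9.2 toolth 8.2 xerr -0.1 spin -62.1 j [ 14.7  17.5 -24.6  10.9 -48.5 -36.6] w 11.8 F tool [-5.9   1.67 -0.27] M tool [-0.309 -0.181  0.832]
Mx [-0.309 -0.313 -0.305 -0.277 -0.203] mean -0.281 F [-5.09  1.84 -0.28]
```

Emit:
move_arm --increments '[2, 0, 0, 0, 0, 0, 0.01, 4, 0, 0, 0, 0.0001, 0, 0.01, 6, 0, 0, 0, 0.0002, 0, 0.01, 8, 0, 0, 0, 0.0003, 0, 0.01]'

```text
time_s: 20.6
tcp_pos: [0.5376, -0.0686, 0.1163]
ee_rot: [[0.035, -0.922, 0.385], [-0.137, 0.377, 0.916], [-0.99, -0.085, -0.113]]
wrist_force: [-0.8, -0.3, 3.3]
gripper_width: 0.141
```

```bash
sed -i 's/range(4)/range(8)/' tq.py; python3 tq.py 31
```

```text
t 20.6 tcpS mm [ 1.5  3.6 21.3] Rth 21.6 9.7 toolth 8.2 xerr -0.1 spin -54.1 j [ 14.7  17.5 -24.6  10.9 -48.5 -44.6] w 12.2 F tool [-3.27  0.32 -0.96] M tool [-0.37  -0.029  0.575]
Mx [-0.37  -0.36  -0.309 -0.346 -0.306 -0.343 -0.323 -0.337 -0.353] mean -0.338 F [-4.93  2.27 -0.97]
```

View pics/W31.png

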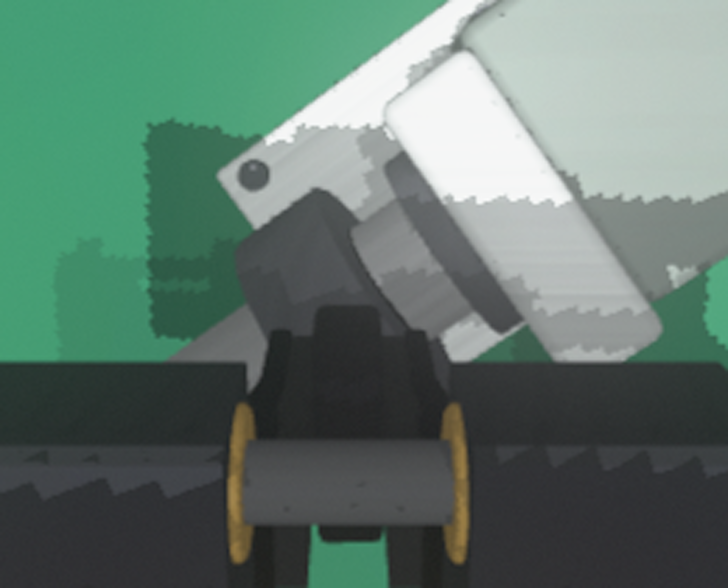

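The torque is 0.338 N m, about 0.09 over the even 0.245, and mid-window for tight. Releasing and withdrawing.

Emit:
move_arm --increments '[0, 0, 0, 0, 0, 0, 0.016, 0, 0, 0, 0, 0, 0, 0.022, 0, 0, 0, 0, 0, 0, 0.03, 0, 0, 0, 0, 0, 0, 0.03, 0, 0, 0, 0, 0, 0, 0.03, 0, 0, 0, 0, 0, 0, 0.03]'

```text
time_s: 21.5
tcp_pos: [0.5385, -0.0684, 0.1161]
ee_rot: [[0.037, -0.922, 0.385], [-0.137, 0.377, 0.916], [-0.99, -0.086, -0.112]]
wrist_force: [-0.4, -0.1, -0.2]
gripper_width: 0.337
```

```bash
python3 tq.py 32
```

```text
t 21.5 tcpS mm [ 2.4  3.6 21.1] Rth 21.4 9.8 toolth 8.1 xerr -0.2 spin -54.1 j [ 14.7  17.5 -24.6  10.9 -48.4 -44.6] w 29.3 F tool [ 0.17  0.33 -0.23] M tool [-0.012 -0.269  0.247]
Mx [-0.012 -0.04   0.052  0.    -0.009 -0.005  0.038 -0.025  0.033] mean 0.004 F [ 0.16 -0.23 -0.17]
```

View pics/W32.png

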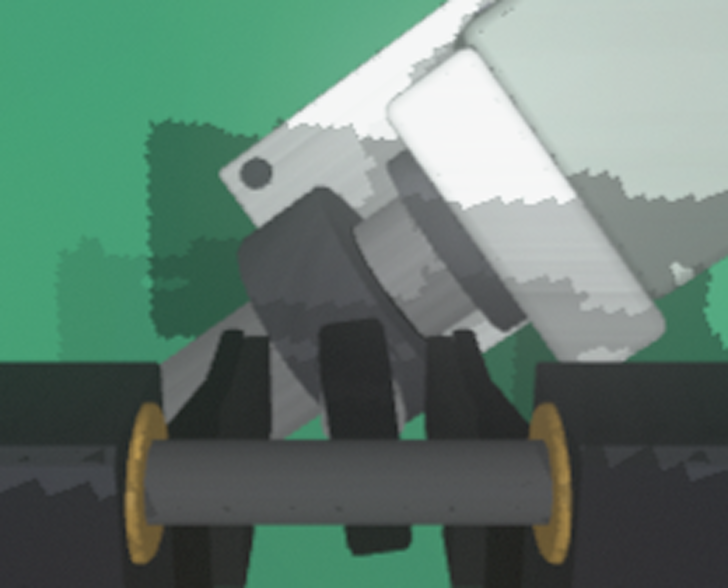

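```bash
python3 - <<'E'
from h import *
T=r.calibration('wrist')['tool_from_camera'];K=cam('wrist')[0]
def pt(u,v,x):
    d=T[:3,:3]@np.linalg.solve(K,[160+u/2.8,130+v/2.8,1]);o=T[:3,3]; return o+d*(x-o[0])/d[0]
for dx in(-.004,0,.004):
    a=pt(351,322,-.022+dx);b=pt(381,550,-.040+dx); print(np.round(a*1e3,1),np.round(b*1e3,1),np.degrees(np.arctan2(b[1]-a[1],b[2]-a[2])))
    # W31 reference: gripped
    a=pt(348,307,-.022+dx);b=pt(348,540,-.040+dx); print(' ref',np.round(a*1e3,1),np.round(b*1e3,1),np.degrees(np.arctan2(b[1]-a[1],b[2]-a[2])))
im=r.capture('wrist')[:,:,::-1][235:335,255:325];cv2.imwrite('pics/W33.png',cv2.resize(im,None,fx=6,fy=6,interpolation=cv2.INTER_CUBIC))
E
```

```text
[-26.    1.1 -13.8] [-44.    6.4  21.9] 8.32809003686038
 ref [-26.    0.6 -16.7] [-44.    0.6  19.9] -0.01986946295270544
[-22.    1.1 -12.2] [-40.    6.5  24.7] 8.285973320956986
 ref [-22.    0.6 -15.2] [-40.    0.6  22.7] -0.01868087685711571
[-18.    1.2 -10.6] [-36.    6.7  27.6] 8.246585323873445
 ref [-18.    0.6 -13.7] [-36.    0.6  25.4] -0.0175686740179016
```

View pics/W33.png

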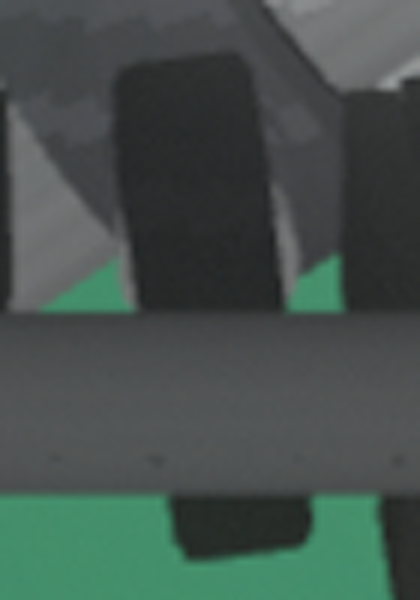

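On opening, the bar moved back about 8° in the frame and the collar settled about 4° towards +y. I'll regrip centred on the bar, feel the torque and trim if needed.

```bash
cat >> h.py <<'E'
E
python3 - <<'E'
from h import *
s=state();A=s['ee_rot'];B=s['tcp_pos']+A@np.array([-.031,.0033,.0058]); q=toS(B); print('bar',q*1e3,np.degrees(np.arctan2(q[1]-.0016,q[2])))
for th in (8.1,11.5): print(*inc(*tb(th,-62.4,-.031,B)))
E
```

```text
t 21.95 tcpS mm [ 2.4  3.6 21.3] Rth 21.6 9.7 toolth 8.1 xerr -0.2 spin -54.1 j [ 14.7  17.5 -24.6  10.9 -48.4 -44.6] w 30.4 F tool [ 1.15 -0.3  -0.11] M tool [-0.052 -0.227  0.252]
bar [ 2.97077375 14.59288217 51.05226741] 14.278734272300195
[-8.34  0.08  0.23] [-0.      0.0034  0.0057]
[-8.34  2.98 -1.57] [-0.0001  0.0023  0.0043]
```

Emit:
move_arm --increments '[-3, 1, -0.5, 0, 0.0012, 0.0015, 0.03, -6, 2, -1, 0, 0.002, 0.003, 0.03, -8.3, 3, -1.6, 0, 0.0023, 0.0043, 0.03, -8.3, 3, -1.6, 0, 0.0023, 0.0043, 0.03, -8.3, 3, -1.6, 0, 0.0023, 0.0043, 0.03]'

```text
time_s: 22.37
tcp_pos: [0.5378, -0.0634, 0.1155]
ee_rot: [[0.046, -0.967, 0.25], [-0.194, 0.237, 0.952], [-0.98, -0.093, -0.177]]
wrist_force: [-0.5, -0.7, 0.3]
gripper_width: 0.345
```

```bash
python3 tq.py 34
```

```text
t 22.37 tcpS mm [ 2.9  8.7 20.5] Rth 22.3 22.9 toolth 11.5 xerr 0.0 spin -62.3 j [ 17.1  17.3 -27.2  15.7 -47.4 -42.2] w 30.0 F tool [-0.19  0.29 -0.9 ] M tool [-0.003 -0.365  0.251]
Mx [-0.003 -0.013  0.038 -0.029  0.014  0.005 -0.002 -0.003 -0.011] mean -0.0 F [ 0.11 -0.17 -0.2 ]
```

View pics/W34.png

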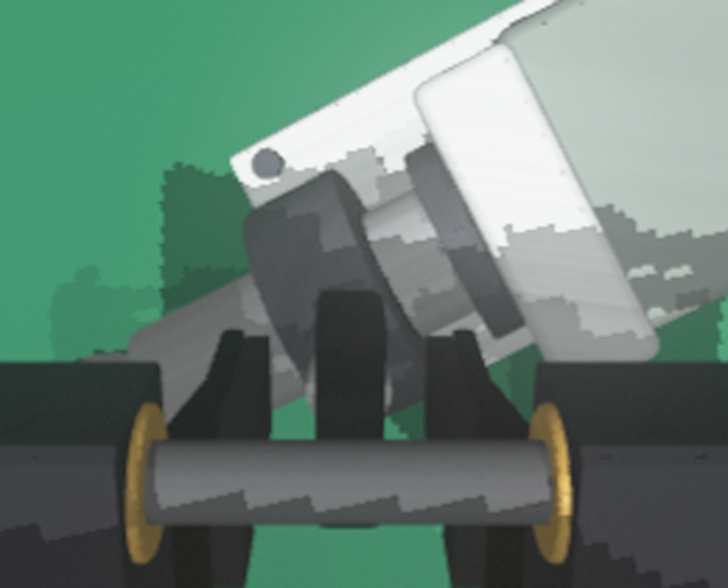

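Emit:
move_arm --increments '[0, 0, 0, 0, 0, 0, 0.02, 0, 0, 0, 0, 0, 0, 0.014, 0, 0, 0, 0, 0, 0, 0.01, 0, 0, 0, 0, 0, 0, 0.01, 0, 0, 0, 0, 0, 0, 0.01, 0, 0, 0, 0, 0, 0, 0.01]'

```text
time_s: 23.27
tcp_pos: [0.538, -0.0636, 0.1156]
ee_rot: [[0.047, -0.967, 0.25], [-0.194, 0.237, 0.952], [-0.98, -0.093, -0.177]]
wrist_force: [-0.4, -0.4, -0.2]
gripper_width: 0.133
```

```bash
python3 tq.py 35
```

```text
t 23.27 tcpS mm [ 3.   8.4 20.6] Rth 22.3 22.2 toolth 11.5 xerr -0.0 spin -62.4 j [ 17.1  17.3 -27.2  15.7 -47.3 -42.2] w 11.6 F tool [ 0.28  0.35 -0.42] M tool [-0.027 -0.355  0.197]
Mx [-0.027  0.046 -0.035  0.023  0.039 -0.011 -0.026 -0.045  0.002] mean -0.004 F [ 0.22 -0.08 -0.05]
```

Gripped with no side load and no torque. Now I turn 3° and feel it.

Emit:
move_arm --increments '[1, 0, 0, 0, 0, 0, 0.01, 2, 0, 0, 0.0001, 0, 0, 0.01, 3, 0, 0, 0.0002, 0, 0, 0.01]'

```text
time_s: 23.92
tcp_pos: [0.5381, -0.0636, 0.1156]
ee_rot: [[0.047, -0.952, 0.301], [-0.195, 0.287, 0.938], [-0.98, -0.102, -0.172]]
wrist_force: [-1.7, -0.3, 1.5]
gripper_width: 0.138
```

```bash
python3 tq.py 36
```

```text
t 23.92 tcpS mm [ 3.1  8.4 20.6] Rth 22.2 22.2 toolth 11.6 xerr -0.0 spin -59.3 j [ 17.1  17.3 -27.2  15.8 -47.3 -45.3] w 12.0 F tool [-1.5   1.34 -1.09] M tool [-0.356 -0.308  0.388]
Mx [-0.356 -0.303 -0.374 -0.279 -0.351 -0.287 -0.316 -0.358 -0.379] mean -0.334 F [-1.16  0.3  -0.38]
```

Emit:
move_arm --increments '[-0.5, 0, 0, 0, 0, 0, 0.01, -1, 0, 0, 0, 0, 0, 0.01]'

```text
time_s: 24.48
tcp_pos: [0.538, -0.0636, 0.1155]
ee_rot: [[0.047, -0.958, 0.283], [-0.194, 0.269, 0.943], [-0.98, -0.099, -0.174]]
wrist_force: [-1.0, 0.8, 1.3]
gripper_width: 0.138
```

```bash
python3 tq.py 37
```

```text
t 24.48 tcpS mm [ 3.1  8.4 20.5] Rth 22.2 22.2 toolth 11.5 xerr -0.0 spin -60.4 j [ 17.1  17.3 -27.2  15.8 -47.3 -44.2] w 12.0 F tool [-1.5   1.    0.22] M tool [-0.2   -0.357  0.334]
Mx [-0.2   -0.18  -0.24  -0.186 -0.224 -0.203 -0.226 -0.188 -0.192] mean -0.204 F [-2.33  0.52  0.11]
```

View pics/W37.png

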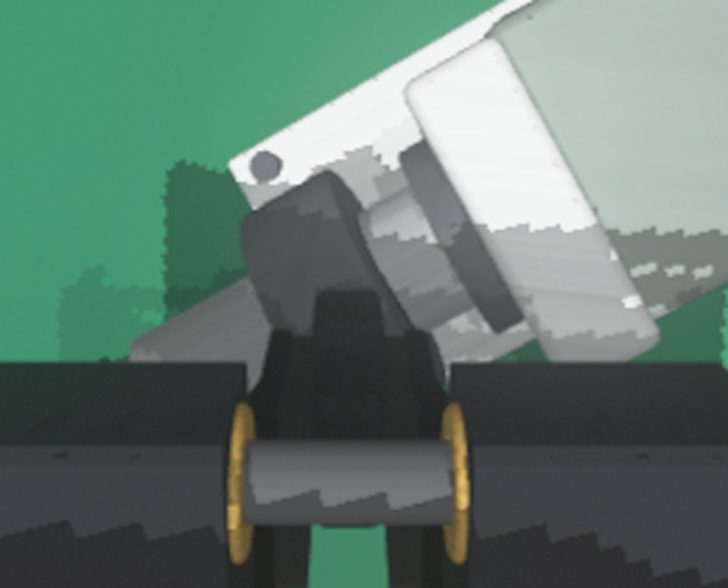

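Emit:
move_arm --increments '[-0.5, 0, 0, 0, 0, 0, 0.01, -1, 0, 0, 0, 0, 0, 0.01]'

```text
time_s: 25.05
tcp_pos: [0.538, -0.0636, 0.1155]
ee_rot: [[0.047, -0.963, 0.267], [-0.194, 0.253, 0.948], [-0.98, -0.096, -0.175]]
wrist_force: [-0.6, 0.5, 3.0]
gripper_width: 0.137
```

```bash
python3 tq.py 38
```

```text
t 25.05 tcpS mm [ 3.1  8.4 20.5] Rth 22.2 22.2 toolth 11.5 xerr -0.0 spin -61.4 j [ 17.1  17.3 -27.2  15.8 -47.3 -43.2] w 11.9 F tool [-3.07  0.41 -0.17] M tool [-0.103 -0.357  0.467]
Mx [-0.103 -0.065 -0.003 -0.09  -0.042  0.028 -0.036 -0.114 -0.057] mean -0.054 F [-3.39  0.99 -0.1 ]
```

Torque has relaxed to about 0.05. Opening now and withdrawing.

Emit:
move_arm --increments '[0, 0, 0, 0, 0, 0, 0.014, 0, 0, 0, 0, 0, 0, 0.02, 0, 0, 0, 0, 0, 0, 0.03, 0, 0, 0, 0, 0, 0, 0.03, 0, 0, 0, 0, 0, 0, 0.03]'

```text
time_s: 25.87
tcp_pos: [0.5378, -0.0637, 0.1151]
ee_rot: [[0.046, -0.963, 0.267], [-0.195, 0.254, 0.948], [-0.98, -0.095, -0.176]]
wrist_force: [0.6, -0.1, 0.2]
gripper_width: 0.324
```

```bash
python3 tq.py 39
```

```text
t 25.87 tcpS mm [ 2.8  8.3 20.1] Rth 21.8 22.6 toolth 11.5 xerr 0.0 spin -61.4 j [ 17.1  17.4 -27.2  15.8 -47.3 -43.2] w 28.2 F tool [-0.19 -0.66  0.08] M tool [-0.034 -0.392  0.259]
Mx [-0.034  0.05   0.01  -0.01   0.007 -0.026 -0.008 -0.01  -0.039] mean -0.007 F [-0.1  -0.19  0.16]
```

View pics/W39.png

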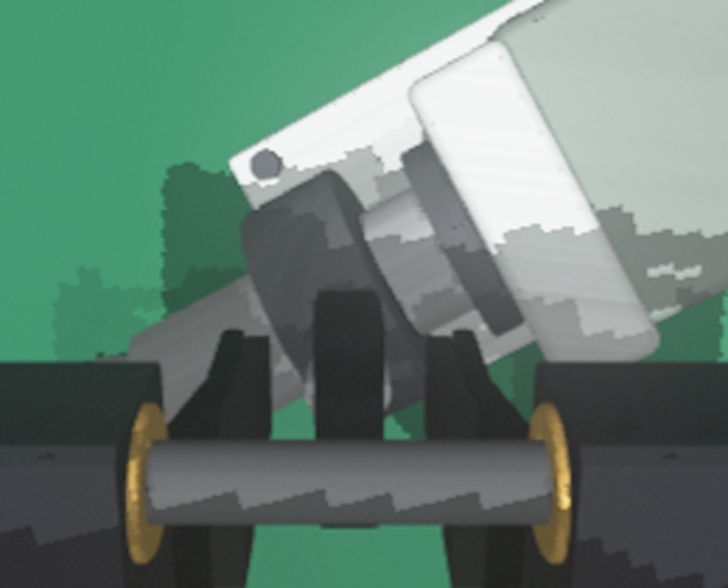

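The bar did not move on release this time. Withdrawing.

Emit:
move_arm --increments '[0, 0, 0, -0.01, 0, 0, 0.03, 0, 0, 0, -0.025, 0, 0, 0.03, 0, 0, 0, -0.045, 0, 0, 0.03, 0, 0, 0, -0.07, 0, 0, 0.03, 0, 0, 0, -0.1, 0, 0, 0.03, 0, 0, 0, -0.1, 0, 0, 0.03, 0, 0, 0, -0.1, 0, 0, 0.03, 0, 0, 0, -0.1, 0, 0, 0.03]'

```text
time_s: 26.93
tcp_pos: [0.5328, -0.0442, 0.2129]
ee_rot: [[0.046, -0.963, 0.267], [-0.194, 0.254, 0.948], [-0.98, -0.095, -0.175]]
wrist_force: [0.2, -0.6, -0.7]
gripper_width: 0.35
```

```bash
python3 tq.py 40 && python3 - <<'E'
from h import *
a=r.capture('wrist')[:,:,::-1];b=r.capture('top')[:,:,::-1]
cv2.imwrite('pics/end.png',np.hstack([cv2.resize(a,(400,300)),cv2.resize(b,(400,300))]))
E
```

```text
t 26.93 tcpS mm [  2.5  28.5 117.9] Rth 121.3 13.6 toolth 11.5 xerr 0.0 spin -61.4 j [ 19.6  11.4 -18.9  13.  -61.6 -41.3] w 30.4 F tool [ 0.82 -0.28 -0.39] M tool [ 0.016 -0.361  0.315]
Mx [ 0.016 -0.032  0.003  0.012 -0.025 -0.007  0.003 -0.044  0.011] mean -0.007 F [ 0.01  0.02 -0.1 ]
```

View pics/end.png

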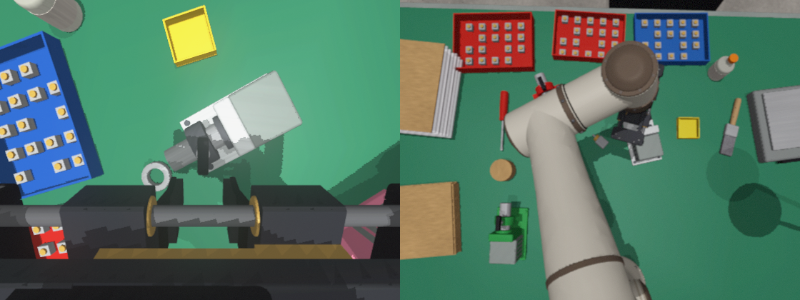

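The gripper is clear, the bar is at rest, and the ring, dish and motor are where they were.

```bash
python3 -c "
from station import r
print(r.finish_job()); print(r.sense()['time_s'])"
```

```text
the job is handed in; nothing more can be done
None
the job is handed in; nothing more can be done
```

The job is handed in. I pushed the bar head round until the nose snapped onto the flat, which showed as the bar springing clear of the finger. I then gripped the head and turned it about 2.2 rad clockwise. The turning torque stayed near 0.22–0.25 N m, then climbed to 0.338, about 0.09 above the even torque and in the tight window.

**Regrip check:** On the first release the bar turned back about 8° and the collar settled about 4° towards +y. I regripped it centred and felt 0.334 N m again, unwound the tool and let go. The bar then stayed put, about 1° tighter than after the first release. From the torque I estimate the nose bears with 45–50 N, but I could not measure that force directly.

**Last checks:** Wrist force and torque read zero with the gripper withdrawn about 100 mm. In the last pictures the spare collar, parts cup and small motor had not visibly moved. The clock read about 27 s before hand-in.

**What disagreed:**
- All the cameras show the fingertips about 21 mm behind the TCP, not 8 mm ahead of it. My first push passed over the bar without touching it, so I went deeper.
- The shaft axis looked 1.5–3 mm off my first estimate in y, depending on the view.

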